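# Sort friction sleds on the inclined plane

## Task

The friction sleds on the bench got mixed up. Test all three one after another: stand each on the upper part of the sloping ramp, above the black line and with its rib pointing down the slope, let go and see what it does. Leave the two that slide down by themselves where they stop at the foot of the ramp, never pushing, holding or setting down a sled there yourself, and move the one that sticks into the shallow white tray, standing flat in it, before you test the next; do not tip a sled over or shift the other things on the bench.

Things in the scene. Friction and masses are not known exactly. Their poses are not given: they have to be found in the camera images.
- sled_a: One of three sleds that look alike: aluminium base 60 x 90 x 14 mm (x, y, z), on it an upright dark grip rib 16 mm thick (x), 64 mm long (y), z = 14 to 58 mm; 0.3 kg. Origin: centre of the underside, z up, y along the rib. The sole, unseen, is slippery (slides off at once, and within a second lies at the end stop or the sled before it) or grippy (stays put). Two are slippery, one grippy.
- sled_b: Another of three sleds that look alike: aluminium base 60 x 90 x 14 mm (x, y, z), on it an upright dark grip rib 16 mm thick (x), 64 mm long (y), z = 14 to 58 mm; 0.3 kg. Origin: centre of the underside, z up, y along the rib. The sole, unseen, is slippery (slides off at once, and within a second lies at the end stop or the sled before it) or grippy (stays put). Two are slippery, one grippy.
- sled_c: The third of three sleds that look alike: aluminium base 60 x 90 x 14 mm (x, y, z), on it an upright dark grip rib 16 mm thick (x), 64 mm long (y), z = 14 to 58 mm; 0.3 kg. Origin: centre of the underside, z up, y along the rib. The sole, unseen, is slippery (slides off at once, and within a second lies at the end stop or the sled before it) or grippy (stays put). Two are slippery, one grippy.
- ramp: Fixed ramp with a grey deck, 130 x 365 mm (x, y), origin on the bench, z up. Its deck slopes 22 degrees down toward the ramp's own -y: upper face at z = 0.0877 + 0.404 y (m, ramp frame), from y = 0.17 (open end, z = 156 mm) to y = -0.18 (z = 15 mm), where an end stop stands 30 mm proud. Lips 5 mm thick, 10 mm high along both long edges, 110 mm apart.
- test_spot (a point): Point on the deck's upper face, midway between the lips, in the middle of the part above the black line: ramp frame (0, 0.10, 0.1008). A sled put with its origin here is wholly above the line. Its axes lie with the deck: z square off the deck, y straight up the slope, x across.
- line (a point): Middle of the thin black line across the deck, ramp frame (0, 0.04, 0.0766). Between it and the end stop there is room for two sleds one behind the other.
- keep_tray: Fixed shallow white plastic tray, 108 x 140 x 18 mm (x, y, z) outside, walls and floor 4 mm thick, inside 100 x 132 mm. Origin: centre of its underside, on the bench. A sled stands in it with its rib along the tray's y.
- timer: Bystander: small white timer 66 x 66 x 18 mm, origin at the centre of its underside.
- beaker: Bystander: glass beaker, 71 mm across, 95 mm high, origin at the centre of its underside.
- petri: Bystander: clear round dish, 62 mm across, 15 mm high, origin at the centre of its underside.
- wash_bottle: Bystander: squeeze bottle with a bent spout, 68 x 120 x 215 mm, origin at the middle of its underside.

How it is judged:
On the way, in this order (a step that is already met when the one before it is completed fails the run):
1. a first sled has been let go on the ramp above the line (((y of sled_a in the frame of ramp between 0.01 and 0.16 m and contact force between sled_a and ramp above 0.3 N and contact force between sled_a and the fingers below 0.1 N and angle between the y axis of sled_a and the y axis of test_spot, either way round below 0.4 rad and angle between sled_a's own z axis and vertical below 0.6 rad) or (y of sled_b in the frame of ramp between 0.01 and 0.16 m and contact force between sled_b and ramp above 0.3 N and contact force between sled_b and the fingers below 0.1 N and angle between the y axis of sled_b and the y axis of test_spot, either way round below 0.4 rad and angle between sled_b's own z axis and vertical below 0.6 rad) or (y of sled_c in the frame of ramp between 0.01 and 0.16 m and contact force between sled_c and ramp above 0.3 N and contact force between sled_c and the fingers below 0.1 N and angle between the y axis of sled_c and the y axis of test_spot, either way round below 0.4 rad and angle between sled_c's own z axis and vertical below 0.6 rad))), for 0.05 s.
2. the first is at the ramp's foot or in the tray, and a second sled has been let go on the ramp above the line (((((y of sled_a in the frame of ramp between -0.19 and 0.01 m and x of sled_a in the frame of ramp between -0.05 and 0.05 m and z of sled_a in the frame of ramp above 0.01 m and contact force between sled_a and ramp above 0.2 N) or (x of sled_a in the frame of keep_tray between -0.03 and 0.03 m and y of sled_a in the frame of keep_tray between -0.035 and 0.035 m and z of sled_a in the frame of keep_tray below 0.01 m and angle between sled_a's own z axis and vertical below 0.1 rad)) and (y of sled_b in the frame of ramp between 0.01 and 0.16 m and contact force between sled_b and ramp above 0.3 N and contact force between sled_b and the fingers below 0.1 N and angle between the y axis of sled_b and the y axis of test_spot, either way round below 0.4 rad and angle between sled_b's own z axis and vertical below 0.6 rad)) or (((y of sled_a in the frame of ramp between -0.19 and 0.01 m and x of sled_a in the frame of ramp between -0.05 and 0.05 m and z of sled_a in the frame of ramp above 0.01 m and contact force between sled_a and ramp above 0.2 N) or (x of sled_a in the frame of keep_tray between -0.03 and 0.03 m and y of sled_a in the frame of keep_tray between -0.035 and 0.035 m and z of sled_a in the frame of keep_tray below 0.01 m and angle between sled_a's own z axis and vertical below 0.1 rad)) and (y of sled_c in the frame of ramp between 0.01 and 0.16 m and contact force between sled_c and ramp above 0.3 N and contact force between sled_c and the fingers below 0.1 N and angle between the y axis of sled_c and the y axis of test_spot, either way round below 0.4 rad and angle between sled_c's own z axis and vertical below 0.6 rad)) or (((y of sled_b in the frame of ramp between -0.19 and 0.01 m and x of sled_b in the frame of ramp between -0.05 and 0.05 m and z of sled_b in the frame of ramp above 0.01 m and contact force between sled_b and ramp above 0.2 N) or (x of sled_b in the frame of keep_tray between -0.03 and 0.03 m and y of sled_b in the frame of keep_tray between -0.035 and 0.035 m and z of sled_b in the frame of keep_tray below 0.01 m and angle between sled_b's own z axis and vertical below 0.1 rad)) and (y of sled_a in the frame of ramp between 0.01 and 0.16 m and contact force between sled_a and ramp above 0.3 N and contact force between sled_a and the fingers below 0.1 N and angle between the y axis of sled_a and the y axis of test_spot, either way round below 0.4 rad and angle between sled_a's own z axis and vertical below 0.6 rad)) or (((y of sled_b in the frame of ramp between -0.19 and 0.01 m and x of sled_b in the frame of ramp between -0.05 and 0.05 m and z of sled_b in the frame of ramp above 0.01 m and contact force between sled_b and ramp above 0.2 N) or (x of sled_b in the frame of keep_tray between -0.03 and 0.03 m and y of sled_b in the frame of keep_tray between -0.035 and 0.035 m and z of sled_b in the frame of keep_tray below 0.01 m and angle between sled_b's own z axis and vertical below 0.1 rad)) and (y of sled_c in the frame of ramp between 0.01 and 0.16 m and contact force between sled_c and ramp above 0.3 N and contact force between sled_c and the fingers below 0.1 N and angle between the y axis of sled_c and the y axis of test_spot, either way round below 0.4 rad and angle between sled_c's own z axis and vertical below 0.6 rad)) or (((y of sled_c in the frame of ramp between -0.19 and 0.01 m and x of sled_c in the frame of ramp between -0.05 and 0.05 m and z of sled_c in the frame of ramp above 0.01 m and contact force between sled_c and ramp above 0.2 N) or (x of sled_c in the frame of keep_tray between -0.03 and 0.03 m and y of sled_c in the frame of keep_tray between -0.035 and 0.035 m and z of sled_c in the frame of keep_tray below 0.01 m and angle between sled_c's own z axis and vertical below 0.1 rad)) and (y of sled_a in the frame of ramp between 0.01 and 0.16 m and contact force between sled_a and ramp above 0.3 N and contact force between sled_a and the fingers below 0.1 N and angle between the y axis of sled_a and the y axis of test_spot, either way round below 0.4 rad and angle between sled_a's own z axis and vertical below 0.6 rad)) or (((y of sled_c in the frame of ramp between -0.19 and 0.01 m and x of sled_c in the frame of ramp between -0.05 and 0.05 m and z of sled_c in the frame of ramp above 0.01 m and contact force between sled_c and ramp above 0.2 N) or (x of sled_c in the frame of keep_tray between -0.03 and 0.03 m and y of sled_c in the frame of keep_tray between -0.035 and 0.035 m and z of sled_c in the frame of keep_tray below 0.01 m and angle between sled_c's own z axis and vertical below 0.1 rad)) and (y of sled_b in the frame of ramp between 0.01 and 0.16 m and contact force between sled_b and ramp above 0.3 N and contact force between sled_b and the fingers below 0.1 N and angle between the y axis of sled_b and the y axis of test_spot, either way round below 0.4 rad and angle between sled_b's own z axis and vertical below 0.6 rad)))), for 0.05 s.
3. two are at the ramp's foot or in the tray, and the third has been let go on the ramp above the line ((((y of sled_a in the frame of ramp between 0.01 and 0.16 m and contact force between sled_a and ramp above 0.3 N and contact force between sled_a and the fingers below 0.1 N and angle between the y axis of sled_a and the y axis of test_spot, either way round below 0.4 rad and angle between sled_a's own z axis and vertical below 0.6 rad) and ((y of sled_b in the frame of ramp between -0.19 and 0.01 m and x of sled_b in the frame of ramp between -0.05 and 0.05 m and z of sled_b in the frame of ramp above 0.01 m and contact force between sled_b and ramp above 0.2 N) or (x of sled_b in the frame of keep_tray between -0.03 and 0.03 m and y of sled_b in the frame of keep_tray between -0.035 and 0.035 m and z of sled_b in the frame of keep_tray below 0.01 m and angle between sled_b's own z axis and vertical below 0.1 rad)) and ((y of sled_c in the frame of ramp between -0.19 and 0.01 m and x of sled_c in the frame of ramp between -0.05 and 0.05 m and z of sled_c in the frame of ramp above 0.01 m and contact force between sled_c and ramp above 0.2 N) or (x of sled_c in the frame of keep_tray between -0.03 and 0.03 m and y of sled_c in the frame of keep_tray between -0.035 and 0.035 m and z of sled_c in the frame of keep_tray below 0.01 m and angle between sled_c's own z axis and vertical below 0.1 rad))) or ((y of sled_b in the frame of ramp between 0.01 and 0.16 m and contact force between sled_b and ramp above 0.3 N and contact force between sled_b and the fingers below 0.1 N and angle between the y axis of sled_b and the y axis of test_spot, either way round below 0.4 rad and angle between sled_b's own z axis and vertical below 0.6 rad) and ((y of sled_a in the frame of ramp between -0.19 and 0.01 m and x of sled_a in the frame of ramp between -0.05 and 0.05 m and z of sled_a in the frame of ramp above 0.01 m and contact force between sled_a and ramp above 0.2 N) or (x of sled_a in the frame of keep_tray between -0.03 and 0.03 m and y of sled_a in the frame of keep_tray between -0.035 and 0.035 m and z of sled_a in the frame of keep_tray below 0.01 m and angle between sled_a's own z axis and vertical below 0.1 rad)) and ((y of sled_c in the frame of ramp between -0.19 and 0.01 m and x of sled_c in the frame of ramp between -0.05 and 0.05 m and z of sled_c in the frame of ramp above 0.01 m and contact force between sled_c and ramp above 0.2 N) or (x of sled_c in the frame of keep_tray between -0.03 and 0.03 m and y of sled_c in the frame of keep_tray between -0.035 and 0.035 m and z of sled_c in the frame of keep_tray below 0.01 m and angle between sled_c's own z axis and vertical below 0.1 rad))) or ((y of sled_c in the frame of ramp between 0.01 and 0.16 m and contact force between sled_c and ramp above 0.3 N and contact force between sled_c and the fingers below 0.1 N and angle between the y axis of sled_c and the y axis of test_spot, either way round below 0.4 rad and angle between sled_c's own z axis and vertical below 0.6 rad) and ((y of sled_a in the frame of ramp between -0.19 and 0.01 m and x of sled_a in the frame of ramp between -0.05 and 0.05 m and z of sled_a in the frame of ramp above 0.01 m and contact force between sled_a and ramp above 0.2 N) or (x of sled_a in the frame of keep_tray between -0.03 and 0.03 m and y of sled_a in the frame of keep_tray between -0.035 and 0.035 m and z of sled_a in the frame of keep_tray below 0.01 m and angle between sled_a's own z axis and vertical below 0.1 rad)) and ((y of sled_b in the frame of ramp between -0.19 and 0.01 m and x of sled_b in the frame of ramp between -0.05 and 0.05 m and z of sled_b in the frame of ramp above 0.01 m and contact force between sled_b and ramp above 0.2 N) or (x of sled_b in the frame of keep_tray between -0.03 and 0.03 m and y of sled_b in the frame of keep_tray between -0.035 and 0.035 m and z of sled_b in the frame of keep_tray below 0.01 m and angle between sled_b's own z axis and vertical below 0.1 rad))))), for 0.05 s.
At the end, for the whole second after the job is handed in: Both slippery sleds (those that slid) lie at rest on the ramp with their centres more than 30 mm below the line, the grippy one (that stuck) stands flat in the white tray (underside centre within 30 mm x 35 mm of the tray's centre, tilted less than 0.1 rad), all at rest ((((x of sled_a in the frame of keep_tray between -0.03 and 0.03 m and y of sled_a in the frame of keep_tray between -0.035 and 0.035 m and z of sled_a in the frame of keep_tray below 0.01 m and angle between sled_a's own z axis and vertical below 0.1 rad) and (y of sled_b in the frame of ramp between -0.19 and 0.01 m and x of sled_b in the frame of ramp between -0.05 and 0.05 m and z of sled_b in the frame of ramp above 0.01 m and contact force between sled_b and ramp above 0.2 N) and (y of sled_c in the frame of ramp between -0.19 and 0.01 m and x of sled_c in the frame of ramp between -0.05 and 0.05 m and z of sled_c in the frame of ramp above 0.01 m and contact force between sled_c and ramp above 0.2 N)) or ((x of sled_b in the frame of keep_tray between -0.03 and 0.03 m and y of sled_b in the frame of keep_tray between -0.035 and 0.035 m and z of sled_b in the frame of keep_tray below 0.01 m and angle between sled_b's own z axis and vertical below 0.1 rad) and (y of sled_a in the frame of ramp between -0.19 and 0.01 m and x of sled_a in the frame of ramp between -0.05 and 0.05 m and z of sled_a in the frame of ramp above 0.01 m and contact force between sled_a and ramp above 0.2 N) and (y of sled_c in the frame of ramp between -0.19 and 0.01 m and x of sled_c in the frame of ramp between -0.05 and 0.05 m and z of sled_c in the frame of ramp above 0.01 m and contact force between sled_c and ramp above 0.2 N)) or ((x of sled_c in the frame of keep_tray between -0.03 and 0.03 m and y of sled_c in the frame of keep_tray between -0.035 and 0.035 m and z of sled_c in the frame of keep_tray below 0.01 m and angle between sled_c's own z axis and vertical below 0.1 rad) and (y of sled_a in the frame of ramp between -0.19 and 0.01 m and x of sled_a in the frame of ramp between -0.05 and 0.05 m and z of sled_a in the frame of ramp above 0.01 m and contact force between sled_a and ramp above 0.2 N) and (y of sled_b in the frame of ramp between -0.19 and 0.01 m and x of sled_b in the frame of ramp between -0.05 and 0.05 m and z of sled_b in the frame of ramp above 0.01 m and contact force between sled_b and ramp above 0.2 N))) and linear speed of each of sled_a, sled_b, sled_c below 0.02 m/s); the robot touches nothing.
It fails at once if the fingers push or hold a sled on or less than 40 mm above the lower part of the ramp, its centre more than 30 mm below the line ((y of sled_a in the frame of test_spot between -0.3 and -0.097 m and x of sled_a in the frame of test_spot between -0.05 and 0.05 m and z of sled_a in the frame of test_spot below 0.04 m and contact force between sled_a and the fingers above 1 N) or (y of sled_b in the frame of test_spot between -0.3 and -0.097 m and x of sled_b in the frame of test_spot between -0.05 and 0.05 m and z of sled_b in the frame of test_spot below 0.04 m and contact force between sled_b and the fingers above 1 N) or (y of sled_c in the frame of test_spot between -0.3 and -0.097 m and x of sled_c in the frame of test_spot between -0.05 and 0.05 m and z of sled_c in the frame of test_spot below 0.04 m and contact force between sled_c and the fingers above 1 N)).
It fails at once if a sled is tipped over (angle between any of sled_a, sled_b, sled_c's own z axis and vertical above 1 rad).
It fails at once if a bystander is shifted by more than 40 mm (distance of any of timer, beaker, petri, wash_bottle from where it was at the start of the episode above 0.04 m).
It also fails if it takes over 64 s, if anything falls off the work surface, if the arm or the gripper's body presses on something with over 40 N, if the wrist force passes 120 N, or if a joint passes its speed limit or range.

## Robot

A 7-joint arm with a two-finger parallel gripper is mounted at the origin on the work surface; the furniture and walls round the work are solid. World frame = base frame: x ahead of the robot, y to its left, z up, the work surface at z = 0. Lengths are in m, angles in rad, forces in N, time in s.
With the tool pointing down it reaches from about 0.35 to 0.9 m from the base axis. Payload 19.9 kg.
Tool frame: the origin (TCP) lies midway between the tips of the shut fingers; the grasp point (between the pads) lies 19 mm behind it (r.hold_point_z is the distance from the TCP to the grasp point, in m); z points along the fingers, y is the direction in which the jaws open and shut (so a half turn about z gives the same grasp; the last joint's range is limited). The gripper opens to 94 mm and grips with 3 to 60 N. Pads are 16 mm wide; open, the fingers measure 119 mm over their backs; the gripper's body (75 mm by 177 mm) begins 78 mm behind the grasp point.
Start: joints at [1.129, 0.417, -0.01, 1.614, 0.005, 1.111, -0.053], TCP at [0.244, -0.575, 0.205] pointing down, gripper open.
Joint ranges: [-2.81, 2.81], [-0.39, 2.02], [-1.27, 1.25], [0.06, 2.57], [-1.19, 4.33], [0.19, 2], [-2.82, 2.82]. Speed limits (rad/s): [1.89, 1.89, 2.39, 2.39, 3.01, 3.01, 3.01].

## Interface

Orientations are given as a unit quaternion [w, x, y, z].
In Python, from cell import r gives the robot as it stands.
- The arm moves only by the tool apply_moves, never from a script. Its argument "series" is a list of rows, each an object of numbers: "tx", "ty", "tz": the shift along the tool's x, y, z in m; "spin": the turn about the tool's z in rad; "fingers": the closure, from 0 (fully open) to 1 (shut). A call has 1 to 5 rows; each row is the pose to reach, as a shift and turn from the pose measured when the call began, along the tool's axes at that moment; what a row does not reach only later rows make up. A row lasts 1/8 s, in which the tool goes at most 62.5 mm and 10.7 degrees, less where a joint would pass 70% of its speed; a pose out of reach is approached as far as the arm can. A call with a gripper value outside its range is refused whole. The fingers move at their own pace and stop on an object; "newtons" is the grip in N (left out, the last holds). Time passes only in rows, so rows that repeat a pose let the fingers close. It gives the time, the measured TCP pose, the force and the opening at its end, in the units of the state.
- r.get_state(): the state, without advancing time (a new reading comes with each control period).
- r.get_image(name): name is "scene" or "top" or "wrist"; returns a dict with "color" (480x640x3 uint8, red, green, blue), "mtx" (3x3 intrinsics, pixels), "camera_from_world" (4x4, takes a point from world to camera coordinates). Camera axes: x right, y up, looking along -z (the intrinsics and any distortion apply to the point x, -y, -z); pixel columns grow to the right and rows downward; lengths in m; the calibration is good to about 2 mm. A picture is of the moment at which its call begins. There is no depth.
- r.hand_in(): hands the job in, once; it reports no verdict.
The state is a dict: "t": time; "joint_positions": joint angles; "joint_velocities": joint speeds; "joint_efforts": joint torques, N m; "ee_pos": TCP position; "ee_rot": TCP orientation; "wrist_force": force on the tool from outside, world axes, zero at the start; "torque": the same for the moment, N m; "width": opening from 0.0 (shut) to 1.0 (fully open).
Only numpy, scipy, OpenCV 4.12 (cv2) and the standard library are available. Lean on these libraries where they do the work, as an engineer would, in place of code of your own. Each camera call takes 0.05 s, during which the arm holds its last target.

## Working session

There is one attempt and no reset: what is moved stays moved. The work goes in short steps, Python scripts to look and compute and a tool call to move; the robot and the scene stay as the last step left them, time stands still between calls to the robot, and variables do not carry over. Pictures are saved under pics/ and viewed, and the job is handed in when it is done.

Besides the shell and the picture viewer there is one more tool, called after "Request:" as name([rows], argument=value, ...), one row to a line, values as JSON. apply_moves: Moves the arm, as the interface text tells. Its arguments: {"type":"object","properties":{"series":{"type":"array"},"newtons":{"type":"number"}},"required":["series"]}

```bash
mkdir -p pics; ls; python3 - <<'E'
from cell import r
import cv2,numpy as np
print(r.get_state(), r.hold_point_z)
for n in("scene","top","wrist"):
    d=r.get_image(n); cv2.imwrite(f"pics/{n}0.png",d["color"][:,:,::-1]); print(n,d["mtx"].round(1).tolist(),d["camera_from_world"].round(4).tolist(),[k for k in d])
E
```

```text
pics
{'t': 0.0, 'joint_positions': array([ 1.12850172,  0.41797593, -0.01036873,  1.61419568,  0.00469144,
        1.11065189, -0.05299752]), 'joint_velocities': array([-0.00044114, -0.00092096, -0.00116394, -0.00080114,  0.00022653,
        0.00093901,  0.00019001]), 'joint_efforts': array([ 4.41326411e-04, -8.51242018e+01,  6.38386309e-01, -4.25995588e+01,
       -4.88925492e-02,  1.85688370e-02,  2.06144665e-05]), 'ee_pos': array([ 0.24372372, -0.57511063,  0.20481471]), 'ee_rot': array([-5.84952840e-04,  9.79980711e-01,  1.99091540e-01, -1.47487960e-04]), 'wrist_force': array([-0.03090263, -0.9510798 ,  0.80007196]), 'torque': array([-0.0009555 ,  0.03112936,  0.04368975]), 'width': 1.0009272941976788} 0.0188
scene [[527.1, 0.0, 323.5], [0.0, 527.1, 247.8], [0.0, 0.0, 1.0]] [[-0.4102, -0.9117, -0.0208, 0.1689], [0.4146, -0.2067, 0.8862, -0.3443], [-0.8123, 0.3549, 0.4628, -0.9298], [0.0, 0.0, 0.0, 1.0]] ['color', 'mtx', 'camera_from_world']
top [[588.2, 0.0, 319.0], [0.0, 588.2, 239.5], [0.0, 0.0, 1.0]] [[-0.0775, -0.997, -0.0023, -0.0276], [0.9721, -0.0761, 0.2217, -0.5527], [-0.2212, 0.015, 0.9751, -1.2677], [0.0, 0.0, 0.0, 1.0]] ['color', 'mtx', 'camera_from_world']
wrist [[396.5, 0.0, 317.7], [0.0, 396.5, 241.9], [0.0, 0.0, 1.0]] [[0.3902, -0.9207, -0.0006, -0.6243], [0.8947, 0.3793, -0.2357, 0.024], [0.2173, 0.0915, 0.9718, -0.3904], [0.0, 0.0, 0.0, 1.0]] ['color', 'mtx', 'camera_from_world']
```

View pics/top0.png

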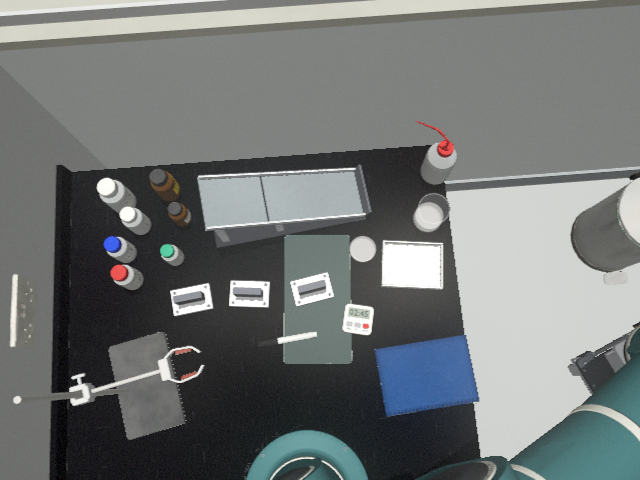

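View pics/scene0.png

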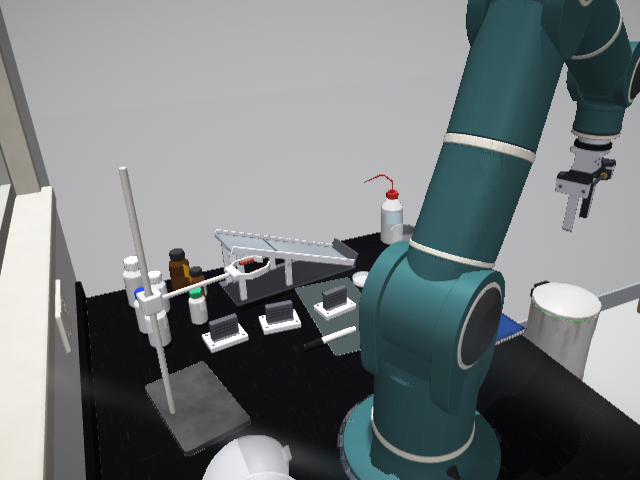

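View pics/wrist0.png

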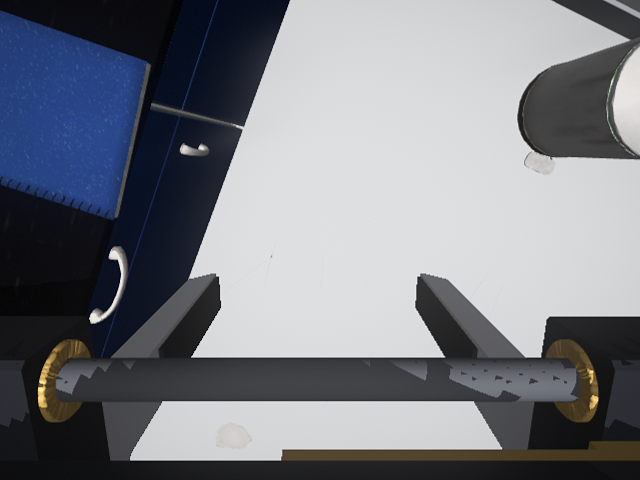

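```bash
cat > h.py <<'E'
import numpy as np,cv2
from cell import r
from scipy.spatial.transform import Rotation as R
def unproj(d,uv,z):
    M=d["mtx"];T=np.array(d["camera_from_world"]);Rc=T[:3,:3];c=-Rc.T@T[:3,3]
    p=np.array([(uv[0]-M[0,2])/M[0,0],(uv[1]-M[1,2])/M[1,1],1.])
    v=Rc.T@(p*[1,-1,-1]); s=(z-c[2])/v[2]; return c+s*v
def proj(d,X):
    M=d["mtx"];T=np.array(d["camera_from_world"]);X=np.atleast_2d(X)
    p=X@T[:3,:3].T+T[:3,3]; p=p*[1,-1,-1]; q=p@np.array(M).T; return q[:,:2]/q[:,2:]
def crop(d,name,x0,y0,w,h,k):
    im=d["color"][y0:y0+h,x0:x0+w,::-1]; cv2.imwrite(f"pics/{name}.png",cv2.resize(im,None,fx=k,fy=k,interpolation=cv2.INTER_CUBIC))
def tool():
    s=r.get_state(); q=s["ee_rot"]; return s,np.array(s["ee_pos"]),R.from_quat([q[1],q[2],q[3],q[0]])
def goto(x,y,z,jaw=None):
    """print shift & spin in tool frame to reach TCP x,y,z, jaw-opening (tool y) direction angle in world"""
    s,p,Rt=tool(); d=Rt.inv().apply(np.array([x,y,z])-p); m=Rt.as_matrix()
    a=np.arctan2(m[1,1],m[0,1]); out=0
    if jaw is not None:
        out=-((jaw-a+np.pi/2)%np.pi-np.pi/2)   # tool z down: spin + = world -
    print("t %.2f"%s["t"],"pos",p.round(4),"jaw %.3f"%a,"shift",d.round(4),"spin %.3f"%out,"w %.3f"%s["width"],"j7 %.2f"%s["joint_positions"][6],"F",np.round(s["wrist_force"],1))
E
python3 - <<'E'
from h import *
d=r.get_image("top")
crop(d,"z_ramp",190,155,200,100,4)
crop(d,"z_sled",160,265,180,60,4)
crop(d,"z_tray",340,120,120,230,2.6)
goto(.5,0,.3)
E
```

```text
t 0.20 pos [ 0.2437 -0.5753  0.2051] jaw -1.170 shift [ 0.4604 -0.4298 -0.0946] spin 0.000 w 1.002 j7 -0.05 F [-0.1 -0.5  0.1]
```

View pics/z_ramp.png

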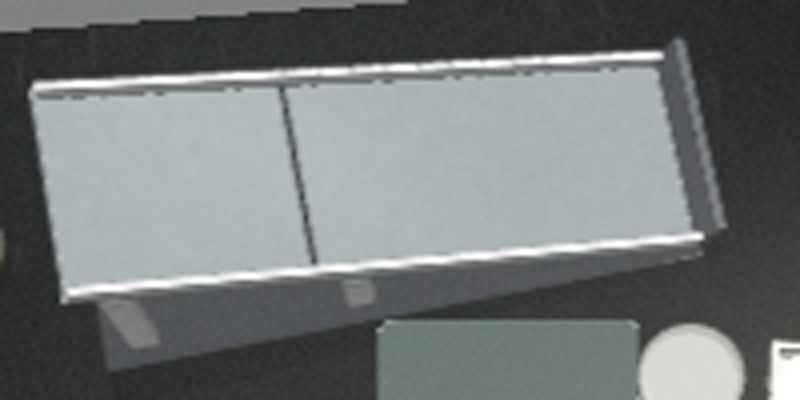

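View pics/z_sled.png

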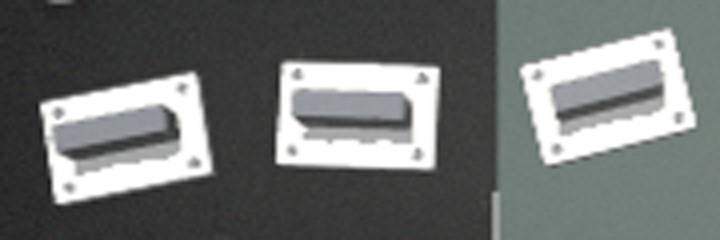

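View pics/z_tray.png

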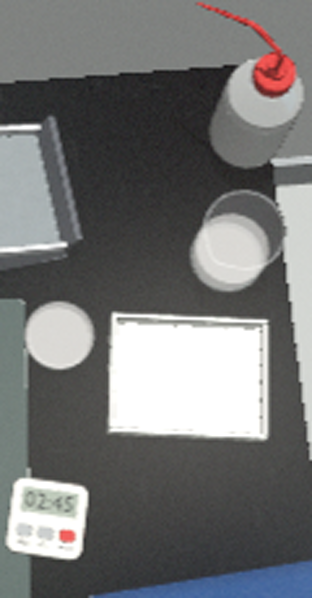

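```bash
python3 - <<'E'
from h import *
d=r.get_image("scene")
crop(d,"s_ramp",205,215,160,100,5)
E
```

```text
(no output)
```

View pics/s_ramp.png

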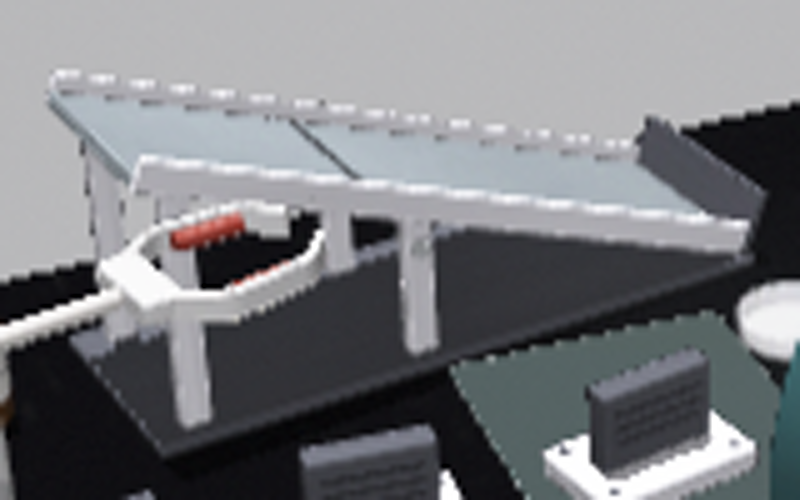

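```bash
cat > fit.py <<'E'
from h import *
from scipy.optimize import least_squares
T=r.get_image("top");S=r.get_image("scene")
def px(u,v,k,x0,y0): return ((u+.5)/k-.5+x0,(v+.5)/k-.5+y0)
t=lambda u,v:px(u,v,4,190,155); s=lambda u,v:px(u,v,5,205,215)
obs=[(T,t(38,97),(.055,.17,0)),(T,t(283,88),(.055,.04,0)),(T,t(658,68),(.055,-.18,0)),
(S,s(293,119),(.055,.04,0)),(S,s(52,97),(.06,.17,0)),(S,s(632,157),(.055,-.18,0)),
(T,t(315,263),(-.055,.04,.01)),(T,t(692,235),(-.055,-.18,.01)),(S,s(358,178),(-.055,.04,.01))]
a=np.deg2rad(22)
def pt(p,q):
    x,y,n=q; X=np.array([x,y-n*np.sin(a),p[3]+.404*y+n*np.cos(a)]);c,sn=np.cos(p[2]),np.sin(p[2])
    return np.array([p[0]+c*X[0]-sn*X[1],p[1]+sn*X[0]+c*X[1],X[2]])
f=lambda p:np.concatenate([(proj(d,pt(p,q))[0]-uv) for d,uv,q in obs])
o=least_squares(f,[.7,.1,0,.08],loss="soft_l1")
print(o.x.round(4)); print(f(o.x).reshape(-1,2).round(1).tolist())
p=o.x
print("test",pt(p,(0,.1,0)).round(4),"line",pt(p,(0,.04,0)).round(4))
t2=lambda u,v:px(u,v,4,160,265)
for n,c in dict(L=[(42,103),(195,72),(212,172),(57,205)],M=[(281,62),(440,67),(436,170),(276,163)],Rr=[(522,66),(668,30),(695,125),(548,164)]).items():
    P=np.array([unproj(T,t2(*q),.014) for q in c]); 
    e=(P[0]-P[1])+(P[3]-P[2]); print(n,P.mean(0).round(4),"rib ang %.3f"%np.arctan2(e[1],e[0]),np.linalg.norm(P[0]-P[1]).round(4),np.linalg.norm(P[1]-P[2]).round(4))
t3=lambda u,v:px(u,v,2.6,340,120)
P=np.array([unproj(T,t3(*q),.018) for q in [(110,312),(269,319),(269,438),(107,434)]])
e=(P[0]-P[1])+(P[3]-P[2]);print("tray",P.mean(0).round(4),"%.3f"%np.arctan2(e[1],e[0]),np.linalg.norm(P[0]-P[1]).round(4),np.linalg.norm(P[1]-P[2]).round(4))
E
python3 fit.py
```

```text
[0.646  0.0053 0.1114 0.0868]
[[-1.4, -0.3], [-0.5, -0.9], [-0.5, -0.2], [-0.8, 0.2], [-1.1, -2.1], [1.1, 1.3], [1.1, 0.6], [2.2, 0.1], [5.4, 1.0]]
test [0.6349 0.1047 0.1272] line [0.6416 0.045  0.103 ]
L [0.4429 0.2316 0.014 ] rib ang 1.700 0.0891 0.0589
M [0.4455 0.0985 0.014 ] rib ang 1.455 0.0919 0.0594
Rr [ 0.4455 -0.0455  0.014 ] rib ang 1.745 0.0869 0.0573
tray [ 0.484  -0.2819  0.018 ] 1.458 0.1427 0.1076
```

```bash
python3 - <<'E'
from h import *
from scipy.optimize import least_squares
T=r.get_image("top");S=r.get_image("scene")
# ring: tip pairs
def tri(a,b):
    o=least_squares(lambda X:np.concatenate([proj(T,X)[0]-a,proj(S,X)[0]-b]),[.3,.2,.2]); print(o.x.round(3),o.fun.round(1))
tri((165,368),(231,270)); tri((81,393),(152,300)); tri((17,400),(124,170)); tri((200,350),(265,260))
goto(.44,-.045,.2,.174)
E
```

```text
[0.287 0.233 0.263] [-1.  -0.3  1.   0.2]
[0.253 0.381 0.262] [ 1.2  0.3 -1.2 -0.3]
[0.251 0.383 0.489] [ 1.   0.2 -1.  -0.3]
[0.312 0.165 0.255] [ 1.5  0.6 -1.7 -0.2]
t 0.45 pos [ 0.2438 -0.5754  0.2054] jaw -1.170 shift [ 0.3876 -0.4118  0.0054] spin -1.344 w 0.999 j7 -0.05 F [ 0.5 -0.8  0.1]
```

Request:
apply_moves([
  {"tx": 0.0, "ty": 0.0, "tz": -0.06, "spin": -0.18, "fingers": 0.0},
  {"tx": 0.15, "ty": -0.05, "tz": -0.08, "spin": -0.36},
  {"tx": 0.3, "ty": -0.12, "tz": -0.08, "spin": -0.54},
  {"tx": 0.4, "ty": -0.2, "tz": -0.06, "spin": -0.72},
  {"tx": 0.4, "ty": -0.3, "tz": -0.03, "spin": -0.9},
])

```text
invalid input at $.series[1]: expected keys tx, ty, tz, spin, fingers
```

```bash
python3 - <<'E'
from h import *
goto(.44,-.045,.2,.174)
E
```

```text
t 0.45 pos [ 0.2438 -0.5754  0.2054] jaw -1.170 shift [ 0.3876 -0.4118  0.0054] spin -1.344 w 0.999 j7 -0.05 F [ 0.5 -0.8  0.1]
```

Request:
apply_moves([
  {"tx": 0.0, "ty": 0.0, "tz": -0.06, "spin": -0.18, "fingers": 0.0},
  {"tx": 0.05, "ty": -0.03, "tz": -0.08, "spin": -0.36, "fingers": 0.0},
  {"tx": 0.1, "ty": -0.06, "tz": -0.09, "spin": -0.54, "fingers": 0.0},
  {"tx": 0.15, "ty": -0.09, "tz": -0.09, "spin": -0.72, "fingers": 0.0},
  {"tx": 0.2, "ty": -0.12, "tz": -0.09, "spin": -0.9, "fingers": 0.0},
])

```text
t: 1.08
ee_pos: [0.3821, -0.3853, 0.2957]
ee_rot: [0.0, 0.794, 0.608, -0.0]
wrist_force: [1.3, -0.8, 0.5]
width: 1.002
```

```bash
python3 - <<'E'
from h import *
goto(.44,-.045,.2,.174)
E
```

```text
t 1.07 pos [ 0.3821 -0.3853  0.2957] jaw -0.264 shift [ 0.3436 -0.0329  0.0956] spin -0.438 w 1.002 j7 0.42 F [ 1.3 -0.8  0.5]
```

Request:
apply_moves([
  {"tx": 0.06, "ty": -0.005, "tz": 0.0, "spin": -0.18, "fingers": 0.0},
  {"tx": 0.12, "ty": -0.01, "tz": 0.0, "spin": -0.36, "fingers": 0.0},
  {"tx": 0.18, "ty": -0.017, "tz": 0.02, "spin": -0.438, "fingers": 0.0},
  {"tx": 0.24, "ty": -0.024, "tz": 0.04, "spin": -0.438, "fingers": 0.0},
  {"tx": 0.3, "ty": -0.03, "tz": 0.07, "spin": -0.438, "fingers": 0.0},
])

```text
t: 1.7
ee_pos: [0.4307, -0.0924, 0.2288]
ee_rot: [0.001, 0.643, 0.766, 0.0]
wrist_force: [2.2, 0.3, -0.7]
width: 1.001
```

```bash
python3 - <<'E'
from h import *
goto(.44,-.045,.2,.174)
d=r.get_image("wrist"); crop(d,"w1",0,0,640,480,1)
d=r.get_image("scene"); crop(d,"s1",0,0,640,480,1)
E
```

```text
t 1.70 pos [ 0.4307 -0.0924  0.2288] jaw 0.174 shift [0.0452 0.0173 0.0287] spin -0.000 w 1.001 j7 0.27 F [ 2.2  0.3 -0.7]
```

View pics/w1.png

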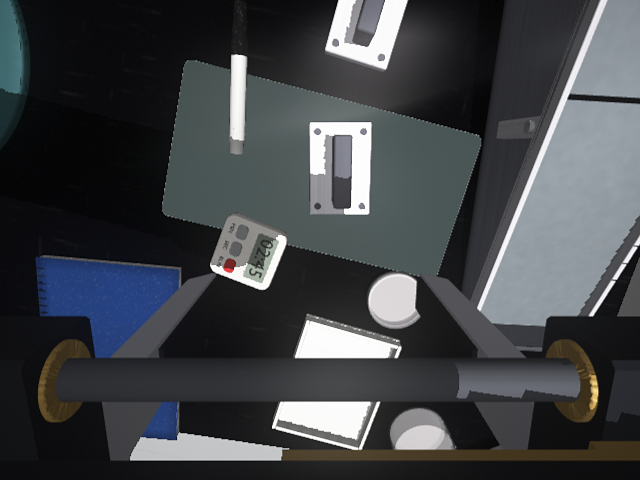

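View pics/s1.png

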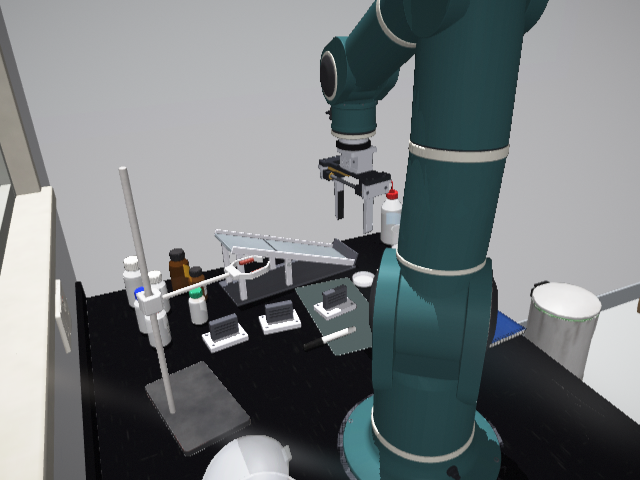

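```bash
cat >> h.py <<'E'
def sled(d,c,z=.014):
    P=np.array([unproj(d,q,z) for q in c]); e=P[0]-P[1]; e2=P[1]-P[2]
    L=[np.linalg.norm(P[i]-P[(i+1)%4]) for i in range(4)]
    mid=P.mean(0); s=[P[0]+P[1]-P[2]-P[3],P[1]+P[2]-P[3]-P[0]]; s=max(s,key=np.linalg.norm)
    a=np.arctan2(s[1],s[0])%np.pi; print("c",mid.round(4),"rib %.3f jaw %.3f"%(a,a-np.pi/2),np.round(L,4)); return mid,a
E
python3 - <<'E'
from h import *
d=r.get_image("wrist")
m,a=sled(d,[(310,123),(371,123),(371,214),(310,214)])
goto(m[0],m[1],.022,a-np.pi/2)
E
```

```text
c [ 0.4438 -0.0399  0.014 ] rib 1.765 jaw 0.194 [0.058  0.0875 0.0611 0.0875]
t 1.85 pos [ 0.4301 -0.0918  0.228 ] jaw 0.178 shift [0.0486 0.0229 0.206 ] spin -0.016 w 0.999 j7 0.27 F [ 0.3 -0.7  0.5]
```

Request:
apply_moves([
  {"tx": 0.045, "ty": 0.022, "tz": 0.05, "spin": -0.01, "fingers": 0.0},
  {"tx": 0.045, "ty": 0.022, "tz": 0.1, "spin": -0.01, "fingers": 0.0},
  {"tx": 0.045, "ty": 0.022, "tz": 0.14, "spin": -0.01, "fingers": 0.2},
  {"tx": 0.045, "ty": 0.022, "tz": 0.14, "spin": -0.01, "fingers": 0.4},
])

```text
t: 2.35
ee_pos: [0.4423, -0.044, 0.0866]
ee_rot: [-0.002, 0.638, 0.77, -0.001]
wrist_force: [-1.0, -0.7, 1.3]
width: 0.823
```

```bash
python3 - <<'E'
from h import *
goto(.444,-.043,.022,.184)
d=r.get_image("wrist"); crop(d,"w2",0,0,640,480,1)
E
```

```text
t 2.35 pos [ 0.4423 -0.044   0.0866] jaw 0.188 shift [0.0006 0.0021 0.0645] spin 0.004 w 0.823 j7 -0.01 F [-1.  -0.7  1.3]
```

View pics/w2.png

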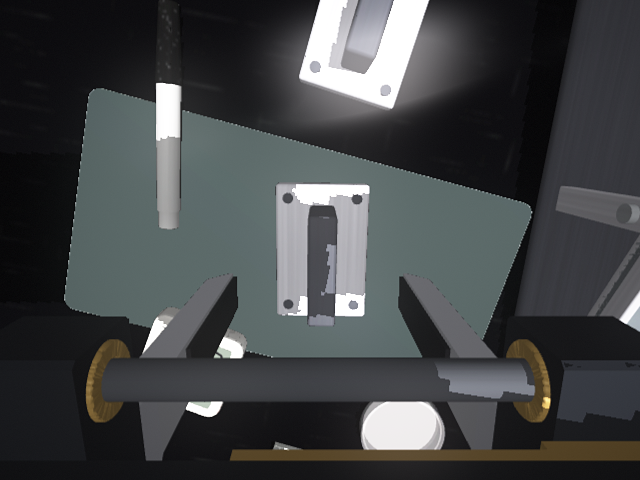

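```bash
python3 - <<'E'
from h import *
d=r.get_image("wrist")
m,a=sled(d,[(277,184),(369,184),(367,316),(277,317)])
goto(m[0],m[1],.022,a-np.pi/2)
E
```

```text
c [ 0.4473 -0.0442  0.014 ] rib 1.754 jaw 0.183 [0.0586 0.0906 0.0622 0.0914]
t 2.45 pos [ 0.4444 -0.0442  0.0893] jaw 0.187 shift [-0.0005  0.0029  0.0673] spin 0.004 w 0.739 j7 -0.01 F [-0.4  1.   0.2]
```

Request:
apply_moves([
  {"tx": 0.0, "ty": 0.002, "tz": 0.04, "spin": 0.0, "fingers": 0.4},
  {"tx": 0.0, "ty": 0.002, "tz": 0.066, "spin": 0.0, "fingers": 0.4},
  {"tx": 0.0, "ty": 0.002, "tz": 0.066, "spin": 0.0, "fingers": 1.0},
  {"tx": 0.0, "ty": 0.002, "tz": 0.066, "spin": 0.0, "fingers": 1.0},
  {"tx": 0.0, "ty": 0.002, "tz": 0.066, "spin": 0.0, "fingers": 1.0},
], newtons=10)

```text
t: 3.08
ee_pos: [0.4473, -0.0442, 0.0247]
ee_rot: [0.001, 0.638, 0.77, 0.0]
wrist_force: [-0.0, -0.8, 0.4]
width: 0.321
```

Request:
apply_moves([
  {"tx": 0.0, "ty": 0.0, "tz": 0.0, "spin": 0.0, "fingers": 1.0},
  {"tx": 0.0, "ty": 0.0, "tz": 0.0, "spin": 0.0, "fingers": 1.0},
  {"tx": 0.0, "ty": 0.0, "tz": 0.0, "spin": 0.0, "fingers": 1.0},
], newtons=10)

```text
t: 3.45
ee_pos: [0.4477, -0.0444, 0.0255]
ee_rot: [0.002, 0.638, 0.77, 0.0]
wrist_force: [-3.3, -1.7, 15.5]
width: 0.168
```

Request:
apply_moves([
  {"tx": 0.0, "ty": 0.0, "tz": -0.05, "spin": 0.0, "fingers": 1.0},
  {"tx": 0.0, "ty": 0.0, "tz": -0.11, "spin": 0.0, "fingers": 1.0},
  {"tx": 0.0, "ty": 0.0, "tz": -0.17, "spin": 0.0, "fingers": 1.0},
  {"tx": 0.0, "ty": 0.0, "tz": -0.2, "spin": 0.076, "fingers": 1.0},
  {"tx": 0.0, "ty": 0.0, "tz": -0.2, "spin": 0.076, "fingers": 1.0},
])

```text
t: 4.08
ee_pos: [0.4479, -0.0443, 0.2271]
ee_rot: [0.003, 0.667, 0.745, 0.001]
wrist_force: [0.5, 0.3, -4.1]
width: 0.173
```

```bash
python3 - <<'E'
from h import *
goto(.6367,.0883,.215,.111)
d=r.get_image("scene"); crop(d,"s2",200,100,300,250,2)
E
```

```text
t 4.08 pos [ 0.4479 -0.0443  0.2271] jaw 0.110 shift [0.1111 0.2022 0.0129] spin -0.001 w 0.173 j7 0.07 F [ 0.5  0.3 -4.1]
```

View pics/s2.png

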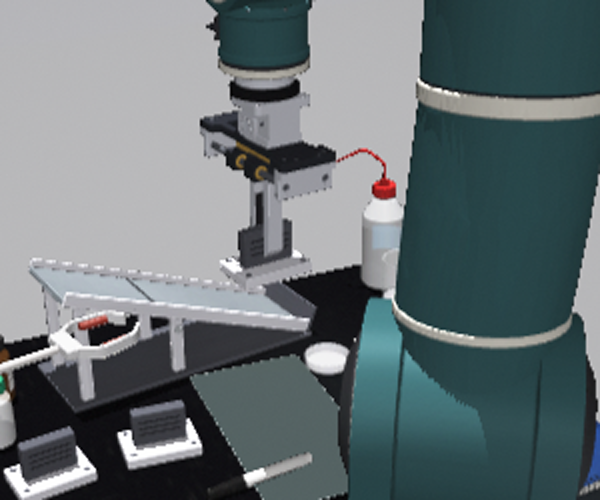

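Request:
apply_moves([
  {"tx": 0.05, "ty": 0.03, "tz": 0.0, "spin": 0.0, "fingers": 1.0},
  {"tx": 0.09, "ty": 0.075, "tz": 0.0, "spin": 0.0, "fingers": 1.0},
  {"tx": 0.111, "ty": 0.13, "tz": 0.0, "spin": 0.0, "fingers": 1.0},
  {"tx": 0.111, "ty": 0.185, "tz": 0.01, "spin": 0.0, "fingers": 1.0},
  {"tx": 0.111, "ty": 0.202, "tz": 0.013, "spin": 0.0, "fingers": 1.0},
])

```text
t: 4.75
ee_pos: [0.6363, 0.0892, 0.2084]
ee_rot: [0.0, 0.666, 0.746, -0.001]
wrist_force: [-0.9, 0.1, -3.1]
width: 0.168
```

Request:
apply_moves([
  {"tx": 0.0, "ty": 0.0, "tz": 0.0, "spin": 0.0, "fingers": 1.0},
  {"tx": 0.0, "ty": 0.0, "tz": 0.0, "spin": 0.0, "fingers": 1.0},
])

```text
t: 5.0
ee_pos: [0.6351, 0.0892, 0.2068]
ee_rot: [-0.001, 0.665, 0.747, -0.002]
wrist_force: [-0.2, -0.6, -3.0]
width: 0.168
```

```bash
python3 - <<'E'
from h import *
goto(.6367,.0883,.17,.111)
d=r.get_image("scene"); crop(d,"s3",180,100,250,200,3)
d=r.get_image("wrist"); crop(d,"w3",0,0,640,480,1)
E
```

```text
t 5.00 pos [0.6351 0.0892 0.2068] jaw 0.115 shift [-0.0011  0.0016  0.0368] spin 0.004 w 0.168 j7 -0.33 F [-0.2 -0.6 -3. ]
```

View pics/s3.png

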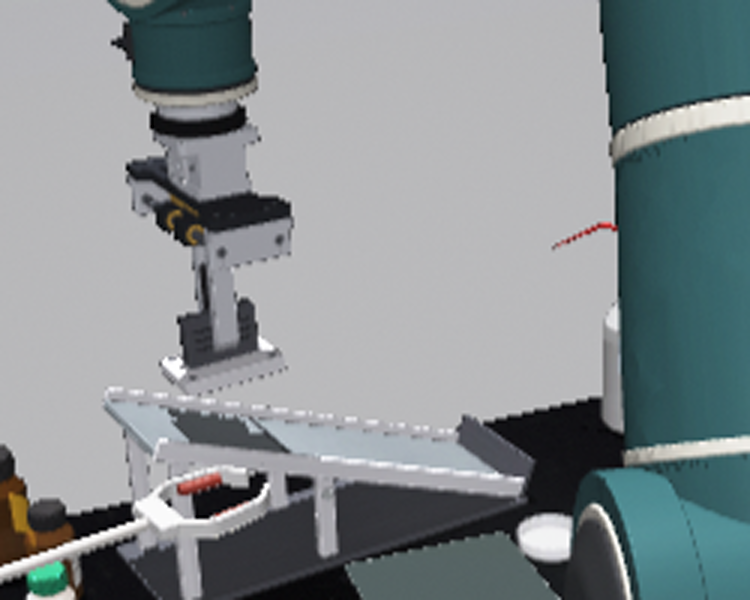

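View pics/w3.png

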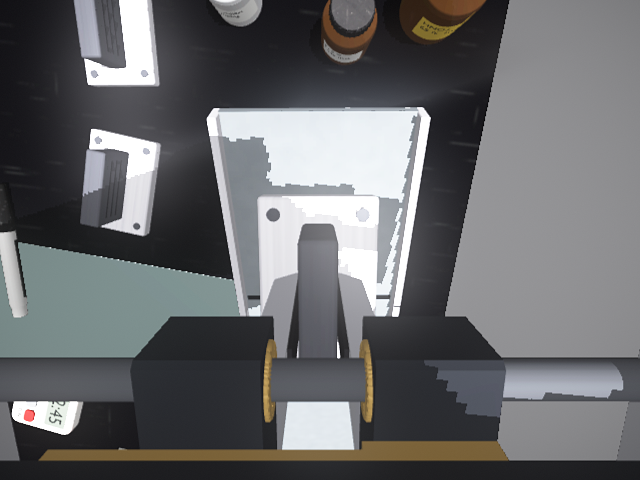

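Request:
apply_moves([
  {"tx": -0.001, "ty": 0.002, "tz": 0.025, "spin": 0.0, "fingers": 1.0},
  {"tx": -0.001, "ty": 0.002, "tz": 0.036, "spin": 0.0, "fingers": 1.0},
  {"tx": -0.001, "ty": 0.002, "tz": 0.041, "spin": 0.0, "fingers": 1.0},
  {"tx": -0.001, "ty": 0.002, "tz": 0.046, "spin": 0.0, "fingers": 1.0},
  {"tx": -0.001, "ty": 0.002, "tz": 0.05, "spin": 0.0, "fingers": 1.0},
], newtons=5)

```text
t: 5.72
ee_pos: [0.638, 0.0878, 0.1587]
ee_rot: [0.001, 0.666, 0.746, -0.001]
wrist_force: [0.6, -2.9, -0.1]
width: 0.17
```

```bash
python3 - <<'E'
from h import *
goto(.6367,.0883,.15,.111)
d=r.get_image("scene"); crop(d,"s4",180,150,200,150,4)
E
```

```text
t 5.72 pos [0.638  0.0878 0.1587] jaw 0.114 shift [ 0.0006 -0.0013  0.0087] spin 0.003 w 0.170 j7 -0.36 F [ 0.6 -2.9 -0.1]
```

View pics/s4.png

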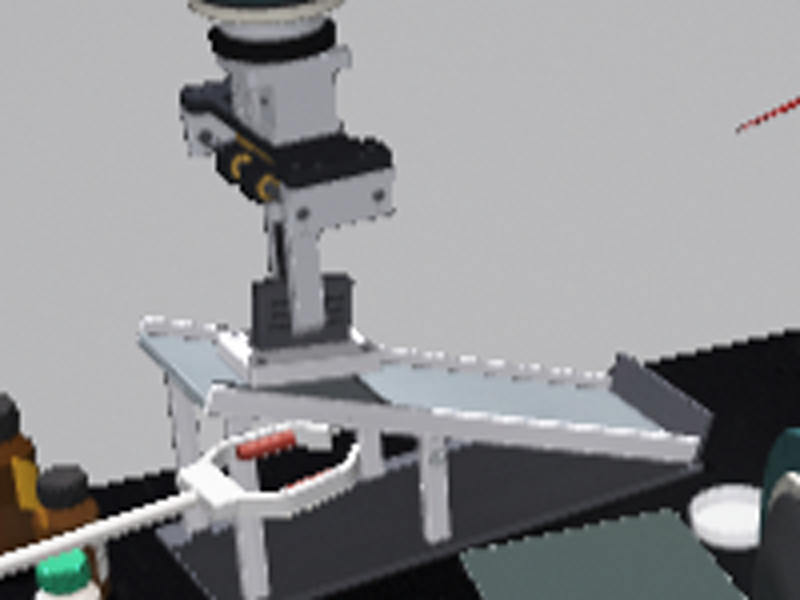

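Request:
apply_moves([
  {"tx": 0.0, "ty": -0.001, "tz": 0.004, "spin": 0.0, "fingers": 1.0},
  {"tx": 0.0, "ty": -0.001, "tz": 0.008, "spin": 0.0, "fingers": 1.0},
  {"tx": 0.0, "ty": -0.001, "tz": 0.01, "spin": 0.0, "fingers": 1.0},
  {"tx": 0.0, "ty": -0.001, "tz": 0.01, "spin": 0.0, "fingers": 1.0},
], newtons=3)

```text
t: 6.28
ee_pos: [0.6367, 0.0879, 0.148]
ee_rot: [0.0, 0.666, 0.746, -0.001]
wrist_force: [0.8, -0.8, -1.6]
width: 0.171
```

```bash
python3 - <<'E'
from h import *
goto(.6367,.0883,.15,.111)
d=r.get_image("scene"); crop(d,"s5",180,150,200,150,4)
E
```

```text
t 6.28 pos [0.6367 0.0879 0.148 ] jaw 0.114 shift [ 0.0004 -0.     -0.002 ] spin 0.003 w 0.171 j7 -0.36 F [ 0.8 -0.8 -1.6]
```

View pics/s5.png

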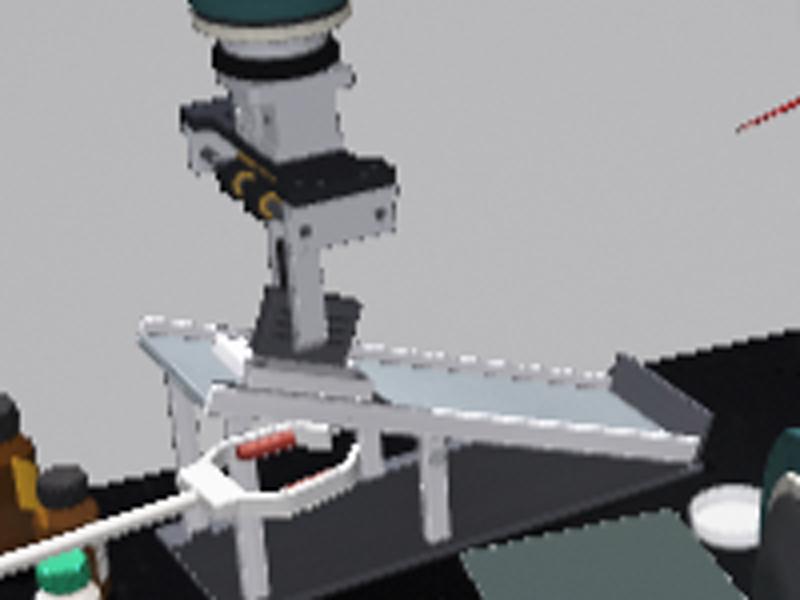

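Request:
apply_moves([
  {"tx": 0.0, "ty": 0.0, "tz": 0.004, "spin": 0.0, "fingers": 1.0},
  {"tx": 0.0, "ty": 0.0, "tz": 0.006, "spin": 0.0, "fingers": 1.0},
  {"tx": 0.0, "ty": 0.0, "tz": 0.006, "spin": 0.0, "fingers": 1.0},
], newtons=3)

```text
t: 6.7
ee_pos: [0.6367, 0.0878, 0.1417]
ee_rot: [0.0, 0.666, 0.746, -0.001]
wrist_force: [0.5, -0.4, -0.8]
width: 0.172
```

```bash
python3 - <<'E'
from h import *
goto(.6367,.0883,.15,.111)
d=r.get_image("scene"); crop(d,"s6",180,150,200,150,4)
E
```

```text
t 6.70 pos [0.6367 0.0878 0.1417] jaw 0.114 shift [ 0.0004  0.0001 -0.0083] spin 0.003 w 0.172 j7 -0.37 F [ 0.5 -0.4 -0.8]
```

View pics/s6.png

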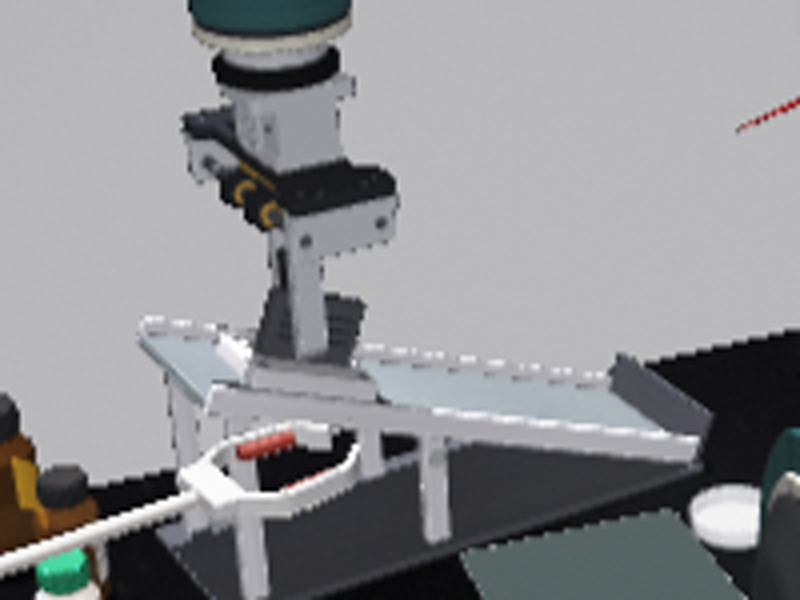

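Request:
apply_moves([
  {"tx": 0.0, "ty": 0.0, "tz": 0.0, "spin": 0.0, "fingers": 0.4},
  {"tx": 0.0, "ty": 0.0, "tz": 0.0, "spin": 0.0, "fingers": 0.4},
  {"tx": 0.0, "ty": 0.0, "tz": 0.0, "spin": 0.0, "fingers": 0.4},
  {"tx": 0.0, "ty": 0.0, "tz": -0.04, "spin": 0.0, "fingers": 0.4},
  {"tx": 0.0, "ty": 0.0, "tz": -0.1, "spin": 0.0, "fingers": 0.4},
])

```text
t: 7.38
ee_pos: [0.6359, 0.0878, 0.2416]
ee_rot: [-0.001, 0.666, 0.746, -0.002]
wrist_force: [0.5, -0.0, 1.5]
width: 0.599
```

```bash
python3 - <<'E'
from h import *
goto(.6367,.0883,.15,.111)
d=r.get_image("scene"); crop(d,"s7",180,150,200,150,4)
E
```

```text
t 7.38 pos [0.6359 0.0878 0.2416] jaw 0.114 shift [0.0006 0.0013 0.0916] spin 0.003 w 0.599 j7 -0.32 F [ 0.5 -0.   1.5]
```

View pics/s7.png

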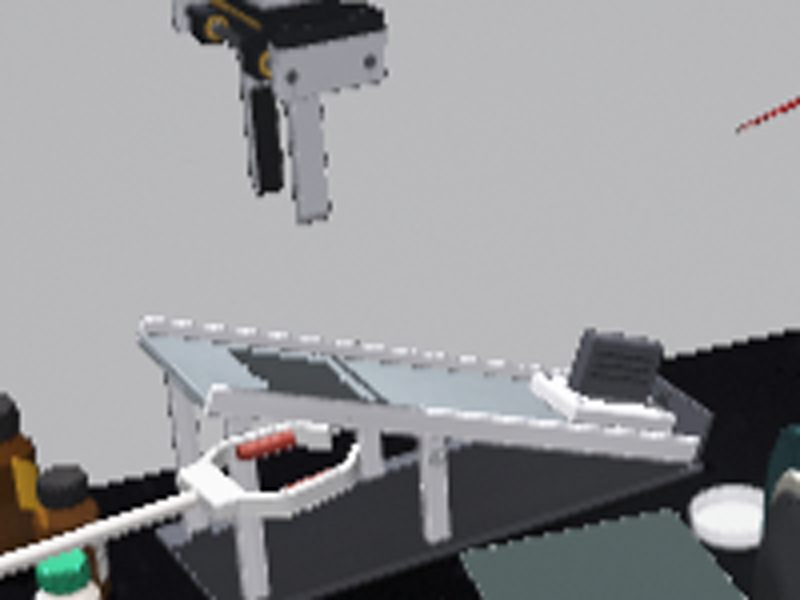

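```bash
python3 - <<'E'
from h import *
goto(.4455,.0985,.2,-.116)
E
```

```text
t 7.42 pos [0.6387 0.0892 0.2509] jaw 0.115 shift [ 0.0314 -0.1911  0.0498] spin 0.231 w 0.599 j7 -0.31 F [1.8 1.1 8. ]
```

Request:
apply_moves([
  {"tx": 0.0, "ty": -0.06, "tz": 0.0, "spin": 0.1, "fingers": 0.4},
  {"tx": 0.01, "ty": -0.12, "tz": 0.0, "spin": 0.231, "fingers": 0.4},
  {"tx": 0.031, "ty": -0.175, "tz": 0.02, "spin": 0.231, "fingers": 0.4},
  {"tx": 0.031, "ty": -0.191, "tz": 0.06, "spin": 0.231, "fingers": 0.4},
  {"tx": 0.031, "ty": -0.191, "tz": 0.1, "spin": 0.231, "fingers": 0.4},
])

```text
t: 8.05
ee_pos: [0.4453, 0.0977, 0.1494]
ee_rot: [0.003, 0.747, 0.665, 0.002]
wrist_force: [2.2, -0.4, -0.2]
width: 0.603
```

Request:
apply_moves([
  {"tx": 0.0, "ty": 0.0, "tz": 0.03, "spin": 0.0, "fingers": 0.4},
  {"tx": 0.0, "ty": 0.0, "tz": 0.03, "spin": 0.0, "fingers": 0.4},
])

```text
t: 8.3
ee_pos: [0.4444, 0.0978, 0.1183]
ee_rot: [0.002, 0.747, 0.665, 0.001]
wrist_force: [0.5, -1.3, 1.1]
width: 0.599
```

```bash
python3 - <<'E'
from h import *
goto(.4455,.0985,.025,-.116)
d=r.get_image("wrist"); crop(d,"w8",0,0,640,480,1)
E
```

```text
t 8.30 pos [0.4444 0.0978 0.1183] jaw -0.116 shift [0.001  0.0005 0.0933] spin 0.000 w 0.599 j7 -0.64 F [ 0.5 -1.3  1.1]
```

View pics/w8.png

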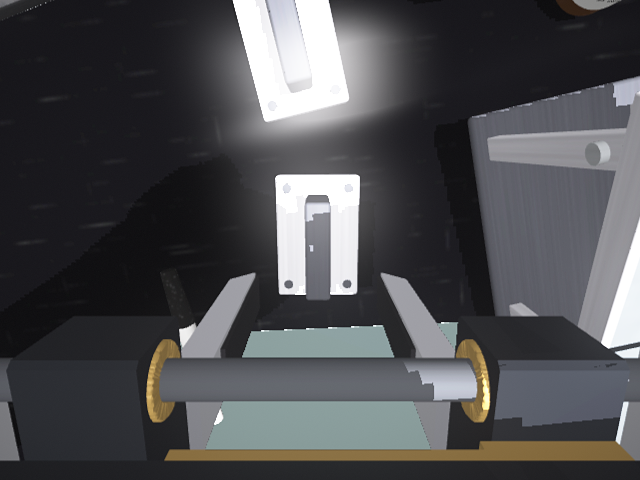

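```bash
python3 - <<'E'
from h import *
d=r.get_image("wrist")
m,a=sled(d,[(276,175),(360,175),(358,295),(277,295)])
goto(m[0],m[1],.025,a-np.pi/2)
E
```

```text
c [0.447  0.1006 0.014 ] rib 1.451 jaw -0.120 [0.0597 0.0909 0.062  0.0907]
t 8.40 pos [0.4459 0.098  0.1203] jaw -0.116 shift [ 0.0027 -0.0001  0.0953] spin 0.004 w 0.605 j7 -0.64 F [-1.1  0.6  0.2]
```

Request:
apply_moves([
  {"tx": 0.002, "ty": 0.001, "tz": 0.055, "spin": 0.0, "fingers": 0.4},
  {"tx": 0.002, "ty": 0.001, "tz": 0.095, "spin": 0.0, "fingers": 0.4},
  {"tx": 0.002, "ty": 0.001, "tz": 0.096, "spin": 0.0, "fingers": 1.0},
  {"tx": 0.002, "ty": 0.001, "tz": 0.096, "spin": 0.0, "fingers": 1.0},
  {"tx": 0.002, "ty": 0.001, "tz": 0.096, "spin": 0.0, "fingers": 1.0},
], newtons=10)

```text
t: 9.02
ee_pos: [0.4492, 0.0998, 0.0261]
ee_rot: [0.004, 0.747, 0.665, 0.004]
wrist_force: [-0.0, -0.5, -0.4]
width: 0.319
```

Request:
apply_moves([
  {"tx": 0.0, "ty": 0.0, "tz": 0.0, "spin": 0.0, "fingers": 1.0},
  {"tx": 0.0, "ty": 0.0, "tz": 0.0, "spin": 0.0, "fingers": 1.0},
  {"tx": 0.0, "ty": 0.0, "tz": 0.0, "spin": 0.0, "fingers": 1.0},
], newtons=10)

```text
t: 9.4
ee_pos: [0.45, 0.0997, 0.0272]
ee_rot: [0.005, 0.747, 0.665, 0.004]
wrist_force: [-2.5, -2.6, 16.5]
width: 0.169
```

Request:
apply_moves([
  {"tx": 0.0, "ty": 0.0, "tz": -0.05, "spin": 0.0, "fingers": 1.0},
  {"tx": 0.0, "ty": 0.0, "tz": -0.11, "spin": 0.0, "fingers": 1.0},
  {"tx": 0.0, "ty": 0.0, "tz": -0.17, "spin": -0.1, "fingers": 1.0},
  {"tx": 0.0, "ty": 0.0, "tz": -0.19, "spin": -0.231, "fingers": 1.0},
  {"tx": 0.0, "ty": 0.0, "tz": -0.19, "spin": -0.231, "fingers": 1.0},
])

```text
t: 10.02
ee_pos: [0.448, 0.0999, 0.2182]
ee_rot: [0.007, 0.666, 0.746, 0.004]
wrist_force: [-0.1, -0.2, -4.0]
width: 0.169
```

```bash
python3 - <<'E'
from h import *
goto(.6367,.0883,.207,.111)
E
```

```text
t 10.03 pos [0.448  0.0999 0.2182] jaw 0.113 shift [-0.0328  0.186   0.0142] spin 0.002 w 0.169 j7 -0.30 F [-0.1 -0.2 -4. ]
```

Request:
apply_moves([
  {"tx": -0.01, "ty": 0.06, "tz": 0.0, "spin": 0.0, "fingers": 1.0},
  {"tx": -0.022, "ty": 0.12, "tz": 0.0, "spin": 0.0, "fingers": 1.0},
  {"tx": -0.033, "ty": 0.175, "tz": 0.01, "spin": 0.0, "fingers": 1.0},
  {"tx": -0.033, "ty": 0.186, "tz": 0.014, "spin": 0.0, "fingers": 1.0},
  {"tx": -0.033, "ty": 0.186, "tz": 0.025, "spin": 0.0, "fingers": 1.0},
])

```text
t: 10.65
ee_pos: [0.6363, 0.0888, 0.1941]
ee_rot: [0.006, 0.666, 0.746, 0.004]
wrist_force: [-0.8, 0.8, -2.7]
width: 0.17
```

```bash
python3 - <<'E'
from h import *
goto(.6367,.0883,.160,.111)
d=r.get_image("scene"); crop(d,"s9",180,150,200,150,4)
E
```

```text
t 10.65 pos [0.6363 0.0888 0.1941] jaw 0.112 shift [-0.0005 -0.0002  0.0341] spin 0.001 w 0.170 j7 -0.36 F [-0.8  0.8 -2.7]
```

View pics/s9.png

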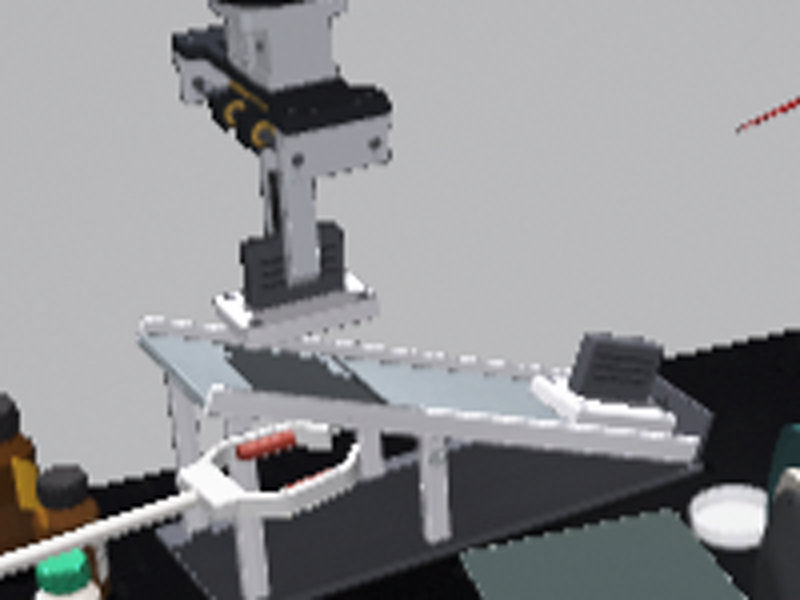

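Request:
apply_moves([
  {"tx": 0.0, "ty": 0.0, "tz": 0.022, "spin": 0.0, "fingers": 1.0},
  {"tx": 0.0, "ty": 0.0, "tz": 0.028, "spin": 0.0, "fingers": 1.0},
  {"tx": 0.0, "ty": 0.0, "tz": 0.034, "spin": 0.0, "fingers": 1.0},
  {"tx": 0.0, "ty": 0.0, "tz": 0.04, "spin": 0.0, "fingers": 1.0},
  {"tx": 0.0, "ty": 0.0, "tz": 0.045, "spin": 0.0, "fingers": 1.0},
], newtons=4)

```text
t: 11.32
ee_pos: [0.6362, 0.0885, 0.1485]
ee_rot: [0.006, 0.666, 0.746, 0.004]
wrist_force: [-0.1, -1.9, 5.6]
width: 0.173
```

Request:
apply_moves([
  {"tx": 0.0, "ty": 0.0, "tz": 0.004, "spin": 0.0, "fingers": 1.0},
  {"tx": 0.0, "ty": 0.0, "tz": 0.007, "spin": 0.0, "fingers": 1.0},
  {"tx": 0.0, "ty": 0.0, "tz": 0.007, "spin": 0.0, "fingers": 1.0},
], newtons=3)

```text
t: 11.7
ee_pos: [0.6363, 0.0885, 0.1414]
ee_rot: [0.006, 0.666, 0.746, 0.004]
wrist_force: [1.4, -1.9, 0.7]
width: 0.172
```

```bash
python3 - <<'E'
from h import *
goto(.6367,.0883,.143,.111)
d=r.get_image("scene"); crop(d,"s10",180,150,200,150,4)
E
```

```text
t 11.70 pos [0.6363 0.0885 0.1414] jaw 0.113 shift [-0.0003  0.0004 -0.0016] spin 0.002 w 0.172 j7 -0.39 F [ 1.4 -1.9  0.7]
```

View pics/s10.png

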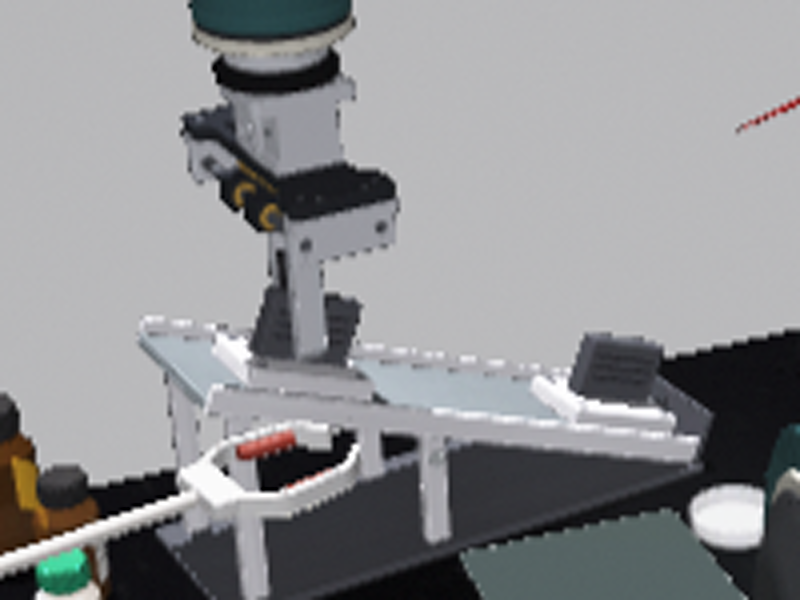

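Request:
apply_moves([
  {"tx": 0.0, "ty": 0.0, "tz": 0.0, "spin": 0.0, "fingers": 0.5},
  {"tx": 0.0, "ty": 0.0, "tz": 0.0, "spin": 0.0, "fingers": 0.5},
  {"tx": 0.0, "ty": 0.0, "tz": 0.0, "spin": 0.0, "fingers": 0.5},
  {"tx": 0.0, "ty": 0.0, "tz": 0.0, "spin": 0.0, "fingers": 0.5},
  {"tx": 0.0, "ty": 0.0, "tz": 0.0, "spin": 0.0, "fingers": 0.5},
])

```text
t: 12.38
ee_pos: [0.6363, 0.0885, 0.1415]
ee_rot: [0.006, 0.666, 0.746, 0.004]
wrist_force: [0.0, -0.1, 0.3]
width: 0.499
```

```bash
python3 - <<'E'
from h import *
goto(.6367,.0883,.143,.111)
d=r.get_image("scene"); crop(d,"s11",180,150,200,150,4)
E
```

```text
t 12.38 pos [0.6363 0.0885 0.1415] jaw 0.113 shift [-0.0003  0.0004 -0.0015] spin 0.002 w 0.499 j7 -0.39 F [ 0.  -0.1  0.3]
```

View pics/s11.png

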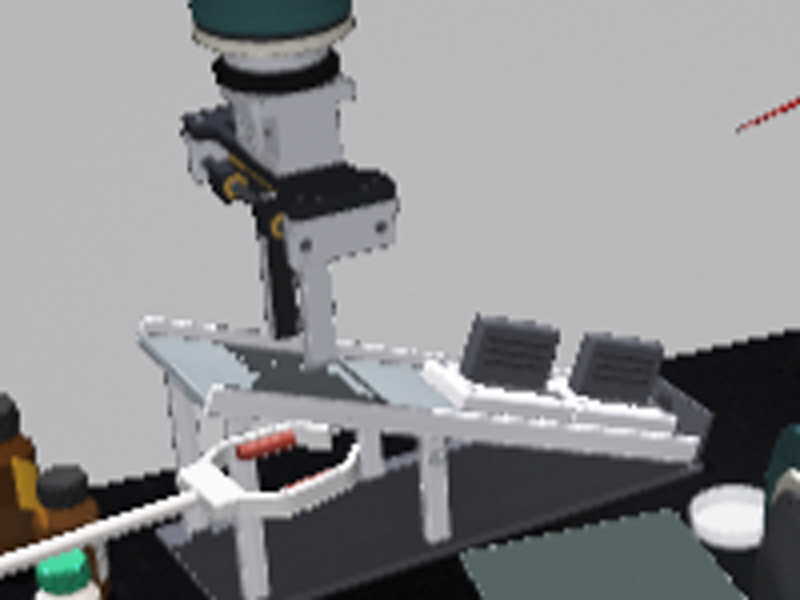

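Request:
apply_moves([
  {"tx": 0.0, "ty": 0.0, "tz": -0.05, "spin": 0.0, "fingers": 0.4},
  {"tx": 0.0, "ty": 0.0, "tz": -0.11, "spin": 0.0, "fingers": 0.4},
  {"tx": 0.02, "ty": 0.0, "tz": -0.16, "spin": 0.0, "fingers": 0.4},
])

```text
t: 12.8
ee_pos: [0.6321, 0.1076, 0.3036]
ee_rot: [0.006, 0.667, 0.745, 0.004]
wrist_force: [0.2, -0.0, 0.9]
width: 0.596
```

```bash
python3 - <<'E'
from h import *
d=r.get_image("top"); crop(d,"t12",60,220,200,150,4)
for q in [(183,346),(200,349),(170,350)]: print(unproj(d,q,.262).round(3))
goto(.444,.232,.26,.129)
E
```

```text
[0.323 0.197 0.262]
[0.315 0.166 0.262]
[0.318 0.221 0.262]
t 12.85 pos [0.6327 0.1126 0.3103] jaw 0.114 shift [ 0.1402 -0.1749  0.0463] spin -0.015 w 0.597 j7 -0.35 F [-1.1  3.4  5.3]
```

View pics/t12.png

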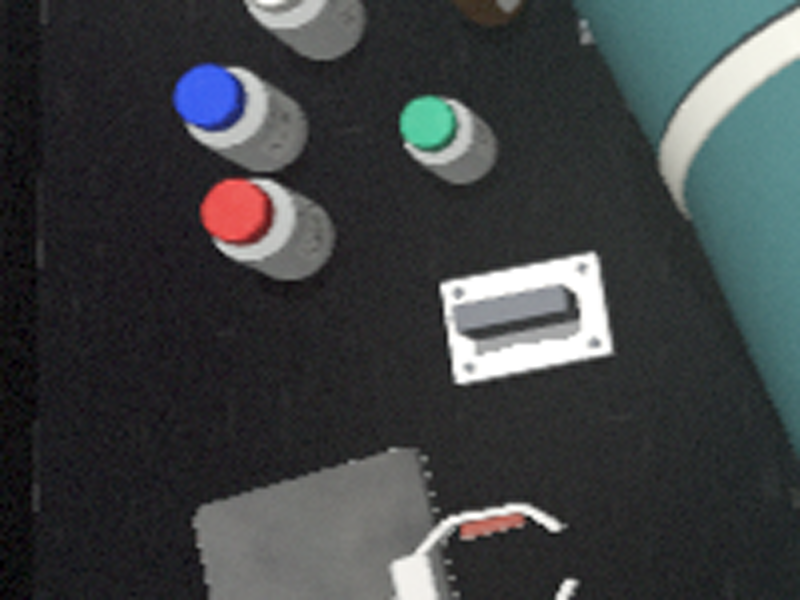

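```bash
python3 - <<'E'
from h import *
d=r.get_image("top")
print(unproj(d,(176,260.5),0).round(3))
for z in(.06,.08,.1,.12):print(z,unproj(d,(167,250.7),z).round(3))
goto(.444,.232,.26,.129)
E
```

```text
[0.539 0.268 0.   ]
0.06 [0.55  0.273 0.06 ]
0.08 [0.546 0.268 0.08 ]
0.1 [0.541 0.263 0.1  ]
0.12 [0.537 0.258 0.12 ]
t 12.90 pos [0.6328 0.1119 0.3071] jaw 0.115 shift [ 0.1411 -0.1748  0.0431] spin -0.014 w 0.599 j7 -0.35 F [-0.1  0.3 -0.8]
```

Request:
apply_moves([
  {"tx": 0.04, "ty": -0.05, "tz": 0.0, "spin": -0.014, "fingers": 0.4},
  {"tx": 0.08, "ty": -0.1, "tz": 0.0, "spin": -0.014, "fingers": 0.4},
  {"tx": 0.12, "ty": -0.145, "tz": 0.0, "spin": -0.014, "fingers": 0.4},
  {"tx": 0.141, "ty": -0.174, "tz": 0.02, "spin": -0.014, "fingers": 0.4},
  {"tx": 0.141, "ty": -0.174, "tz": 0.06, "spin": -0.014, "fingers": 0.4},
])

```text
t: 13.52
ee_pos: [0.4438, 0.2337, 0.2437]
ee_rot: [0.009, 0.659, 0.752, 0.008]
wrist_force: [1.8, 0.3, -1.0]
width: 0.603
```

Request:
apply_moves([
  {"tx": 0.0, "ty": 0.0, "tz": 0.04, "spin": 0.0, "fingers": 0.4},
  {"tx": 0.0, "ty": 0.0, "tz": 0.08, "spin": 0.0, "fingers": 0.4},
  {"tx": 0.0, "ty": 0.0, "tz": 0.11, "spin": 0.0, "fingers": 0.4},
  {"tx": 0.0, "ty": 0.0, "tz": 0.11, "spin": 0.0, "fingers": 0.4},
])

```text
t: 14.02
ee_pos: [0.4453, 0.2333, 0.1322]
ee_rot: [0.008, 0.659, 0.752, 0.007]
wrist_force: [0.3, -0.0, 0.7]
width: 0.6
```

```bash
python3 - <<'E'
from h import *
goto(.444,.232,.025,.129)
d=r.get_image("wrist"); crop(d,"w13",0,0,640,480,1)
d=r.get_image("scene"); crop(d,"s13",0,0,640,480,1)
E
```

```text
t 14.03 pos [0.4453 0.2333 0.1322] jaw 0.133 shift [-0.0007 -0.0037  0.1072] spin 0.004 w 0.600 j7 -0.74 F [ 0.3 -0.   0.7]
```

View pics/w13.png

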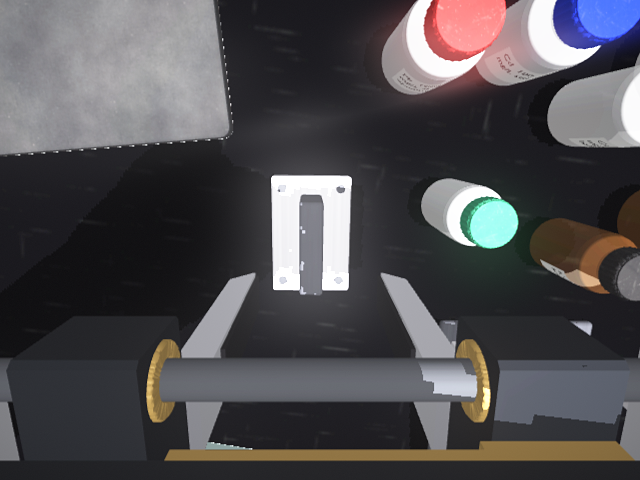

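View pics/s13.png

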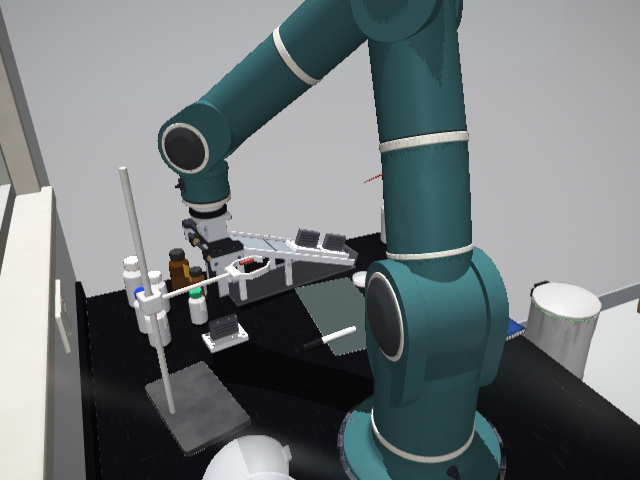

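```bash
python3 - <<'E'
from h import *
d=r.get_image("wrist")
m,a=sled(d,[(272,176),(351,176),(349,291),(273,290)])
goto(m[0],m[1],.025,a-np.pi/2)
E
```

```text
c [0.4453 0.2343 0.014 ] rib 1.696 jaw 0.125 [0.0591 0.0917 0.0611 0.0904]
t 14.18 pos [0.447  0.2341 0.135 ] jaw 0.132 shift [ 0.0008 -0.0045  0.1099] spin 0.008 w 0.599 j7 -0.74 F [ 0.3 -0.2  1. ]
```

Request:
apply_moves([
  {"tx": 0.0, "ty": -0.001, "tz": 0.055, "spin": 0.008, "fingers": 0.4},
  {"tx": 0.0, "ty": -0.001, "tz": 0.1, "spin": 0.008, "fingers": 0.4},
  {"tx": 0.0, "ty": -0.001, "tz": 0.11, "spin": 0.008, "fingers": 1.0},
  {"tx": 0.0, "ty": -0.001, "tz": 0.11, "spin": 0.008, "fingers": 1.0},
  {"tx": 0.0, "ty": -0.001, "tz": 0.11, "spin": 0.008, "fingers": 1.0},
], newtons=10)

```text
t: 14.8
ee_pos: [0.4499, 0.2345, 0.0268]
ee_rot: [0.01, 0.662, 0.75, 0.01]
wrist_force: [-3.1, -0.1, 0.9]
width: 0.319
```

Request:
apply_moves([
  {"tx": 0.0, "ty": 0.0, "tz": 0.0, "spin": 0.0, "fingers": 1.0},
  {"tx": 0.0, "ty": 0.0, "tz": 0.0, "spin": 0.0, "fingers": 1.0},
  {"tx": 0.0, "ty": 0.0, "tz": 0.0, "spin": 0.0, "fingers": 1.0},
], newtons=10)

```text
t: 15.18
ee_pos: [0.4506, 0.2346, 0.028]
ee_rot: [0.011, 0.662, 0.749, 0.01]
wrist_force: [-2.7, -2.3, 14.4]
width: 0.175
```

Request:
apply_moves([
  {"tx": 0.0, "ty": 0.0, "tz": -0.05, "spin": 0.0, "fingers": 1.0},
  {"tx": 0.0, "ty": 0.0, "tz": -0.11, "spin": 0.0, "fingers": 1.0},
  {"tx": 0.0, "ty": 0.0, "tz": -0.17, "spin": 0.015, "fingers": 1.0},
  {"tx": 0.0, "ty": 0.0, "tz": -0.2, "spin": 0.015, "fingers": 1.0},
  {"tx": 0.0, "ty": 0.0, "tz": -0.2, "spin": 0.015, "fingers": 1.0},
])

```text
t: 15.8
ee_pos: [0.4454, 0.2347, 0.23]
ee_rot: [0.012, 0.668, 0.744, 0.012]
wrist_force: [0.3, 0.0, -2.8]
width: 0.167
```

```bash
python3 - <<'E'
from h import *
goto(.6367,.0883,.207,.111)
E
```

```text
t 15.80 pos [0.4454 0.2347 0.23  ] jaw 0.109 shift [-0.1662  0.1734  0.0293] spin -0.002 w 0.167 j7 -0.65 F [ 0.3  0.  -2.8]
```

Request:
apply_moves([
  {"tx": -0.04, "ty": 0.042, "tz": -0.005, "spin": 0.0, "fingers": 1.0},
  {"tx": -0.08, "ty": 0.084, "tz": -0.005, "spin": 0.0, "fingers": 1.0},
  {"tx": -0.12, "ty": 0.126, "tz": -0.005, "spin": 0.0, "fingers": 1.0},
  {"tx": -0.16, "ty": 0.168, "tz": 0.005, "spin": 0.0, "fingers": 1.0},
  {"tx": -0.166, "ty": 0.173, "tz": 0.03, "spin": 0.0, "fingers": 1.0},
])

```text
t: 16.42
ee_pos: [0.6385, 0.0849, 0.2039]
ee_rot: [0.012, 0.669, 0.743, 0.012]
wrist_force: [-0.9, 1.2, -2.7]
width: 0.168
```

Request:
apply_moves([
  {"tx": 0.0, "ty": 0.0, "tz": 0.0, "spin": 0.0, "fingers": 1.0},
])

```text
t: 16.55
ee_pos: [0.6374, 0.0844, 0.2007]
ee_rot: [0.01, 0.67, 0.743, 0.01]
wrist_force: [0.4, 1.3, -2.1]
width: 0.169
```

```bash
python3 - <<'E'
from h import *
goto(.6367,.0883,.148,.111)
d=r.get_image("scene"); crop(d,"s14",180,150,200,150,4)
E
```

```text
t 16.55 pos [0.6374 0.0844 0.2007] jaw 0.103 shift [ 0.0041 -0.0018  0.0527] spin -0.008 w 0.169 j7 -0.37 F [ 0.4  1.3 -2.1]
```

View pics/s14.png

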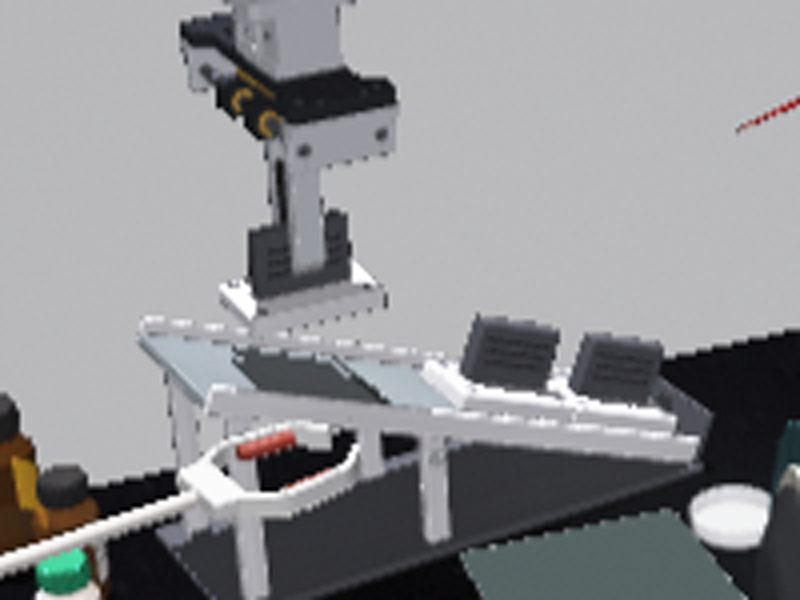

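Request:
apply_moves([
  {"tx": 0.022, "ty": -0.002, "tz": 0.01, "spin": -0.005, "fingers": 1.0},
  {"tx": 0.022, "ty": -0.002, "tz": 0.025, "spin": -0.005, "fingers": 1.0},
  {"tx": 0.019, "ty": -0.002, "tz": 0.031, "spin": -0.005, "fingers": 1.0},
  {"tx": 0.015, "ty": -0.002, "tz": 0.037, "spin": -0.005, "fingers": 1.0},
  {"tx": 0.011, "ty": -0.002, "tz": 0.043, "spin": -0.005, "fingers": 1.0},
], newtons=4)

```text
t: 17.23
ee_pos: [0.6362, 0.0946, 0.1589]
ee_rot: [0.011, 0.668, 0.744, 0.011]
wrist_force: [0.1, 0.7, -1.1]
width: 0.168
```

Request:
apply_moves([
  {"tx": -0.003, "ty": 0.0, "tz": 0.006, "spin": 0.0, "fingers": 1.0},
  {"tx": -0.003, "ty": 0.0, "tz": 0.01, "spin": 0.0, "fingers": 1.0},
  {"tx": -0.003, "ty": 0.0, "tz": 0.01, "spin": 0.0, "fingers": 1.0},
], newtons=3)

```text
t: 17.6
ee_pos: [0.637, 0.0912, 0.1489]
ee_rot: [0.011, 0.668, 0.744, 0.01]
wrist_force: [1.3, -2.3, 2.2]
width: 0.175
```

```bash
python3 - <<'E'
from h import *
goto(.6367,.0883,.143,.111)
d=r.get_image("scene"); crop(d,"s15",180,150,200,150,4)
E
```

```text
t 17.60 pos [0.637  0.0912 0.1489] jaw 0.108 shift [-0.0029 -0.0008  0.0059] spin -0.003 w 0.175 j7 -0.41 F [ 1.3 -2.3  2.2]
```

View pics/s15.png

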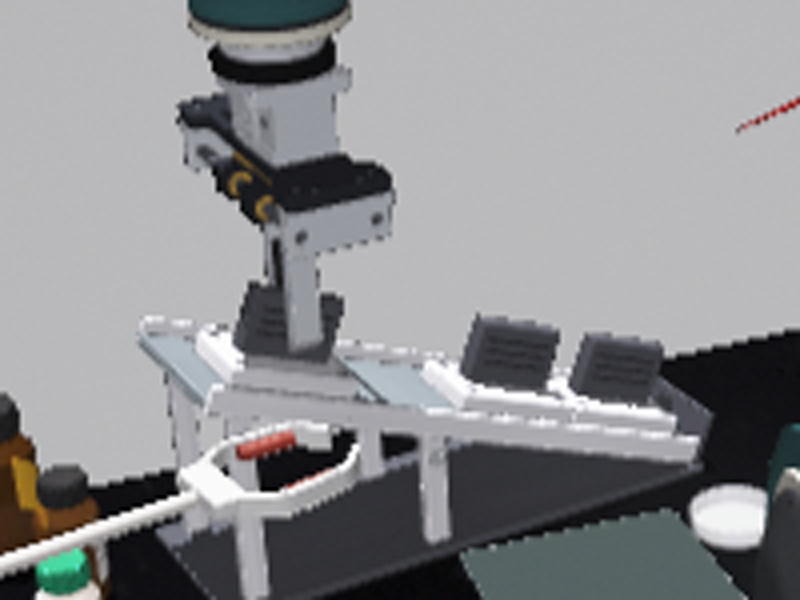

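Nearly flat and clear of the lower sleds; a little further down, then release.

Request:
apply_moves([
  {"tx": -0.001, "ty": 0.0, "tz": 0.004, "spin": 0.0, "fingers": 1.0},
  {"tx": -0.001, "ty": 0.0, "tz": 0.006, "spin": 0.0, "fingers": 1.0},
  {"tx": -0.001, "ty": 0.0, "tz": 0.006, "spin": 0.0, "fingers": 0.5},
  {"tx": -0.001, "ty": 0.0, "tz": 0.006, "spin": 0.0, "fingers": 0.5},
  {"tx": -0.001, "ty": 0.0, "tz": 0.006, "spin": 0.0, "fingers": 0.5},
], newtons=3)

```text
t: 18.27
ee_pos: [0.637, 0.0903, 0.1428]
ee_rot: [0.011, 0.668, 0.744, 0.01]
wrist_force: [0.1, -0.7, 0.5]
width: 0.464
```

Request:
apply_moves([
  {"tx": 0.0, "ty": 0.0, "tz": 0.0, "spin": 0.0, "fingers": 0.6},
  {"tx": 0.0, "ty": 0.0, "tz": 0.0, "spin": 0.0, "fingers": 0.6},
  {"tx": 0.0, "ty": 0.0, "tz": 0.0, "spin": 0.0, "fingers": 0.6},
  {"tx": 0.0, "ty": 0.0, "tz": 0.0, "spin": 0.0, "fingers": 0.6},
])

```text
t: 18.77
ee_pos: [0.6369, 0.0903, 0.1428]
ee_rot: [0.011, 0.668, 0.744, 0.01]
wrist_force: [-0.8, -0.2, -0.2]
width: 0.403
```

```bash
python3 - <<'E'
from h import *
goto(.6367,.0883,.143,.111)
d=r.get_image("scene"); crop(d,"s16",180,150,200,150,4)
d=r.get_image("wrist"); crop(d,"w16",0,0,640,480,1)
E
```

```text
t 18.77 pos [0.6369 0.0903 0.1428] jaw 0.108 shift [-0.0019 -0.0004 -0.0002] spin -0.003 w 0.403 j7 -0.41 F [-0.8 -0.2 -0.2]
```

View pics/s16.png

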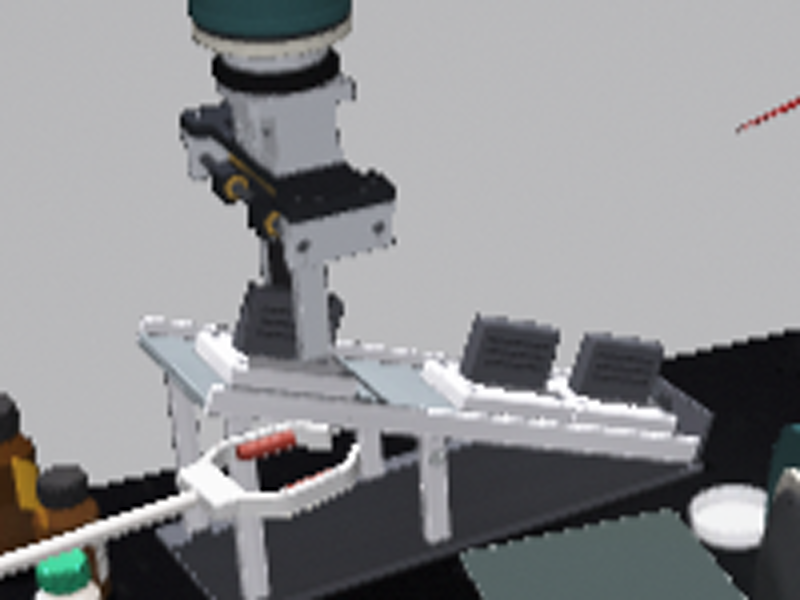

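View pics/w16.png

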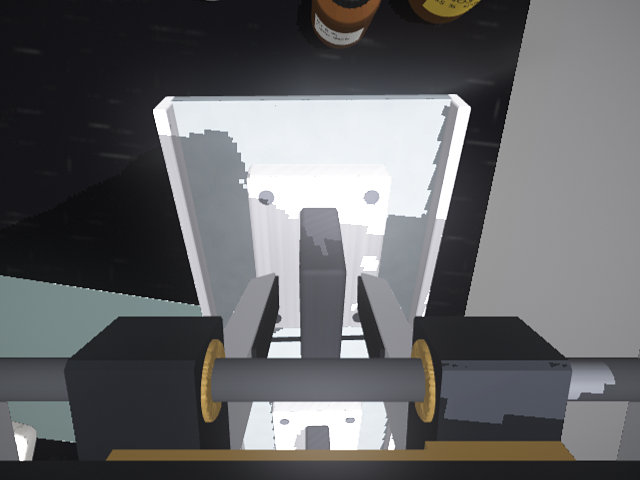

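Request:
apply_moves([
  {"tx": 0.01, "ty": 0.0, "tz": -0.003, "spin": 0.0, "fingers": 0.6},
  {"tx": 0.01, "ty": 0.0, "tz": -0.003, "spin": 0.0, "fingers": 1.0},
  {"tx": 0.01, "ty": 0.0, "tz": -0.003, "spin": 0.0, "fingers": 1.0},
  {"tx": 0.01, "ty": 0.0, "tz": -0.003, "spin": 0.0, "fingers": 1.0},
  {"tx": 0.01, "ty": 0.0, "tz": -0.003, "spin": 0.0, "fingers": 1.0},
], newtons=12)

```text
t: 19.5
ee_pos: [0.6358, 0.1, 0.1459]
ee_rot: [0.011, 0.668, 0.744, 0.01]
wrist_force: [-1.7, -0.6, 5.7]
width: 0.171
```

Request:
apply_moves([
  {"tx": 0.01, "ty": 0.0, "tz": -0.03, "spin": 0.0, "fingers": 1.0},
  {"tx": 0.02, "ty": 0.0, "tz": -0.08, "spin": 0.0, "fingers": 1.0},
  {"tx": 0.02, "ty": 0.0, "tz": -0.13, "spin": 0.0, "fingers": 1.0},
  {"tx": 0.02, "ty": 0.0, "tz": -0.15, "spin": 0.0, "fingers": 1.0},
])

```text
t: 20.0
ee_pos: [0.6295, 0.1202, 0.2983]
ee_rot: [0.012, 0.668, 0.744, 0.011]
wrist_force: [-0.6, 0.3, -2.9]
width: 0.17
```

```bash
python3 - <<'E'
from h import *
goto(.484,-.282,.29,-.113)
d=r.get_image("scene"); crop(d,"s17",180,100,250,200,3)
E
```

```text
t 20.00 pos [0.6295 0.1202 0.2983] jaw 0.107 shift [-0.3843 -0.188   0.0034] spin 0.220 w 0.170 j7 -0.38 F [-0.6  0.3 -2.9]
```

View pics/s17.png

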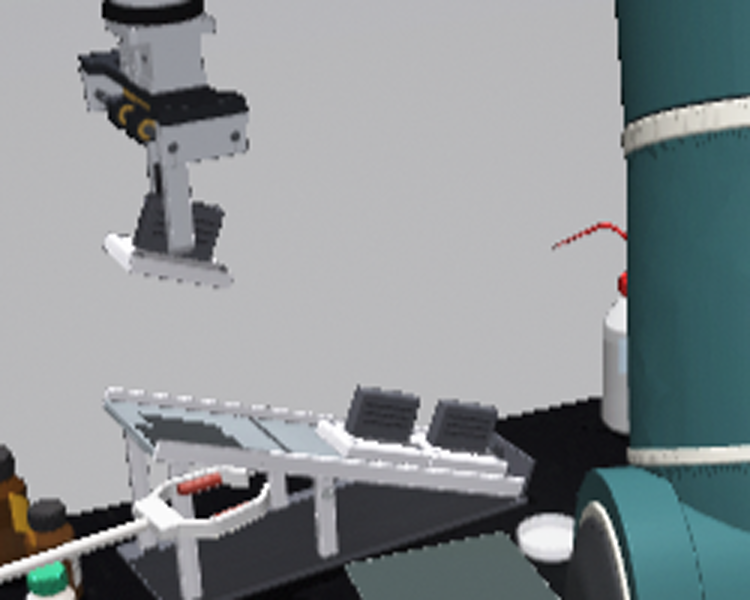

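Held, still pitched ~22°. To the tray, pulling back in x first to stay off the ramp and the wash bottle.

Request:
apply_moves([
  {"tx": -0.03, "ty": -0.045, "tz": 0.0, "spin": 0.0, "fingers": 1.0},
  {"tx": -0.07, "ty": -0.09, "tz": 0.0, "spin": 0.1, "fingers": 1.0},
  {"tx": -0.115, "ty": -0.13, "tz": 0.0, "spin": 0.22, "fingers": 1.0},
  {"tx": -0.165, "ty": -0.165, "tz": 0.0, "spin": 0.22, "fingers": 1.0},
  {"tx": -0.22, "ty": -0.18, "tz": 0.0, "spin": 0.22, "fingers": 1.0},
])

```text
t: 20.68
ee_pos: [0.4723, -0.1197, 0.293]
ee_rot: [0.011, 0.746, 0.666, 0.012]
wrist_force: [2.2, 0.3, -2.7]
width: 0.169
```

```bash
python3 - <<'E'
from h import *
goto(.484,-.282,.20,-.113)
E
```

```text
t 20.68 pos [ 0.4723 -0.1197  0.293 ] jaw -0.114 shift [-0.1602  0.027   0.0934] spin -0.001 w 0.169 j7 0.01 F [ 2.2  0.3 -2.7]
```

Request:
apply_moves([
  {"tx": -0.06, "ty": 0.01, "tz": 0.0, "spin": 0.0, "fingers": 1.0},
  {"tx": -0.11, "ty": 0.02, "tz": 0.02, "spin": 0.0, "fingers": 1.0},
  {"tx": -0.16, "ty": 0.027, "tz": 0.06, "spin": 0.0, "fingers": 1.0},
  {"tx": -0.16, "ty": 0.027, "tz": 0.11, "spin": 0.0, "fingers": 1.0},
  {"tx": -0.16, "ty": 0.027, "tz": 0.14, "spin": 0.0, "fingers": 1.0},
])

```text
t: 21.3
ee_pos: [0.4835, -0.2817, 0.1492]
ee_rot: [0.009, 0.747, 0.665, 0.011]
wrist_force: [-0.7, 0.4, -1.5]
width: 0.165
```

Request:
apply_moves([
  {"tx": 0.0, "ty": 0.0, "tz": 0.0, "spin": 0.0, "fingers": 1.0},
  {"tx": 0.0, "ty": 0.0, "tz": 0.0, "spin": 0.0, "fingers": 1.0},
])

```text
t: 21.55
ee_pos: [0.4833, -0.2818, 0.1494]
ee_rot: [0.009, 0.747, 0.665, 0.011]
wrist_force: [0.3, -1.2, -1.5]
width: 0.17
```

```bash
python3 - <<'E'
from h import *
goto(.484,-.282,.04,-.113)
d=r.get_image("wrist"); crop(d,"w18",0,0,640,480,1)
d=r.get_image("top"); crop(d,"t18",300,150,200,150,4)
E
```

```text
t 21.55 pos [ 0.4833 -0.2818  0.1494] jaw -0.115 shift [-0.0007 -0.0024  0.1094] spin -0.002 w 0.170 j7 0.17 F [ 0.3 -1.2 -1.5]
```

View pics/w18.png

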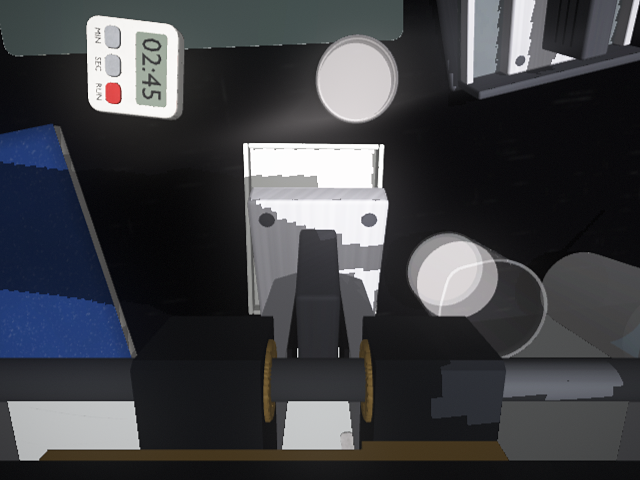

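View pics/t18.png

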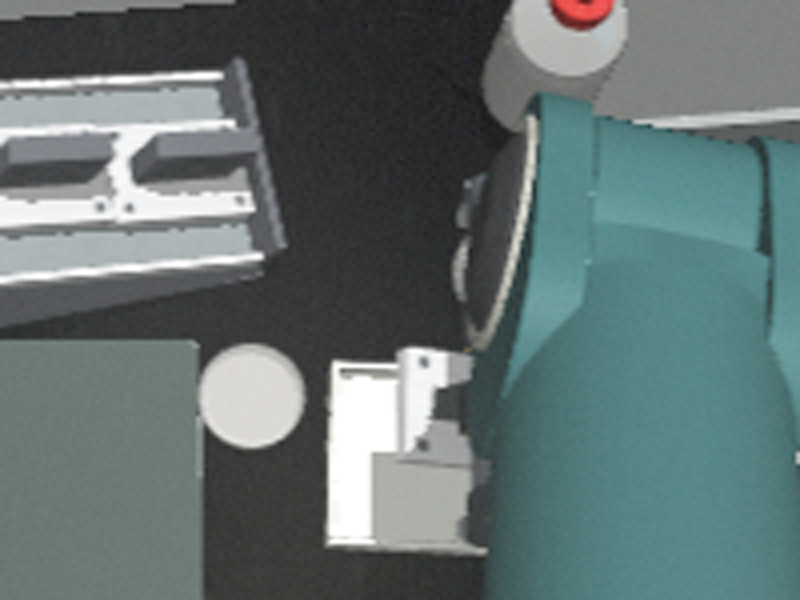

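Request:
apply_moves([
  {"tx": 0.003, "ty": -0.003, "tz": 0.05, "spin": 0.0, "fingers": 1.0},
  {"tx": 0.003, "ty": -0.003, "tz": 0.095, "spin": 0.0, "fingers": 1.0},
  {"tx": 0.003, "ty": -0.003, "tz": 0.105, "spin": 0.0, "fingers": 1.0},
  {"tx": 0.003, "ty": -0.003, "tz": 0.108, "spin": 0.0, "fingers": 1.0},
], newtons=8)

```text
t: 22.15
ee_pos: [0.4853, -0.2789, 0.0435]
ee_rot: [0.01, 0.747, 0.665, 0.012]
wrist_force: [-0.1, -0.5, -2.2]
width: 0.168
```

```bash
python3 - <<'E'
from h import *
goto(.484,-.279,.022,-.113)
d=r.get_image("wrist"); crop(d,"w19",0,0,640,480,1)
E
```

```text
t 22.15 pos [ 0.4853 -0.2789  0.0435] jaw -0.115 shift [-0.0003 -0.0019  0.0214] spin -0.002 w 0.168 j7 0.08 F [-0.1 -0.5 -2.2]
```

View pics/w19.png

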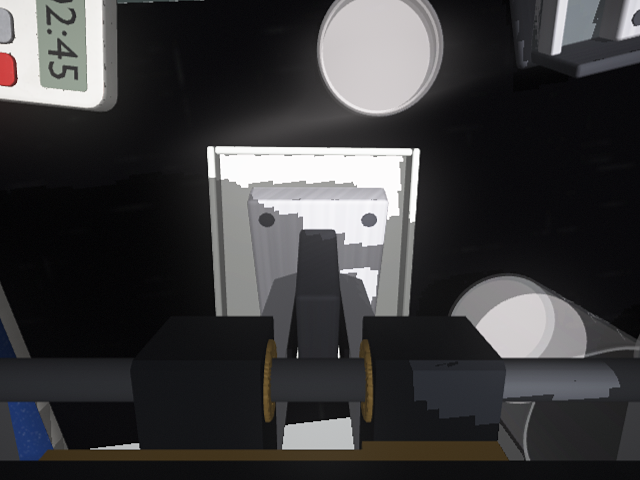

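Request:
apply_moves([
  {"tx": -0.014, "ty": 0.0, "tz": 0.004, "spin": 0.0, "fingers": 1.0},
  {"tx": -0.012, "ty": 0.0, "tz": 0.008, "spin": 0.0, "fingers": 1.0},
  {"tx": -0.008, "ty": 0.0, "tz": 0.012, "spin": 0.0, "fingers": 1.0},
  {"tx": -0.003, "ty": 0.0, "tz": 0.016, "spin": 0.0, "fingers": 1.0},
  {"tx": 0.001, "ty": 0.0, "tz": 0.02, "spin": 0.0, "fingers": 1.0},
], newtons=4)

```text
t: 22.82
ee_pos: [0.4864, -0.2773, 0.0233]
ee_rot: [0.01, 0.746, 0.665, 0.012]
wrist_force: [1.2, -0.7, -0.6]
width: 0.172
```

```bash
python3 - <<'E'
from h import *
goto(.484,-.279,.022,-.113)
d=r.get_image("wrist"); crop(d,"w20",0,0,640,480,1)
E
```

```text
t 22.82 pos [ 0.4864 -0.2773  0.0233] jaw -0.115 shift [-0.0019 -0.0022  0.0013] spin -0.002 w 0.172 j7 0.06 F [ 1.2 -0.7 -0.6]
```

View pics/w20.png

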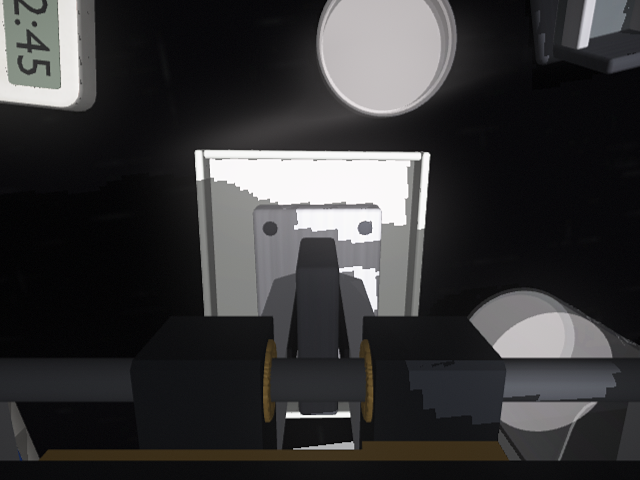

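Request:
apply_moves([
  {"tx": 0.0, "ty": 0.0, "tz": 0.002, "spin": 0.0, "fingers": 1.0},
  {"tx": 0.0, "ty": 0.0, "tz": 0.002, "spin": 0.0, "fingers": 0.6},
  {"tx": 0.0, "ty": 0.0, "tz": 0.002, "spin": 0.0, "fingers": 0.6},
  {"tx": 0.0, "ty": 0.0, "tz": 0.0, "spin": 0.0, "fingers": 0.6},
  {"tx": 0.0, "ty": 0.0, "tz": -0.03, "spin": 0.0, "fingers": 0.6},
], newtons=3)

```text
t: 23.5
ee_pos: [0.4842, -0.2763, 0.052]
ee_rot: [0.009, 0.746, 0.666, 0.011]
wrist_force: [0.0, 0.2, 0.4]
width: 0.397
```

Request:
apply_moves([
  {"tx": 0.0, "ty": 0.0, "tz": -0.06, "spin": 0.0, "fingers": 0.6},
  {"tx": 0.0, "ty": 0.0, "tz": -0.12, "spin": 0.0, "fingers": 0.5},
  {"tx": 0.0, "ty": 0.0, "tz": -0.18, "spin": 0.0, "fingers": 0.5},
  {"tx": 0.0, "ty": 0.0, "tz": -0.18, "spin": 0.0, "fingers": 0.5},
])

```text
t: 24.0
ee_pos: [0.4806, -0.2776, 0.2365]
ee_rot: [0.012, 0.746, 0.665, 0.012]
wrist_force: [-0.6, -0.1, -0.9]
width: 0.499
```

```bash
python3 - <<'E'
from h import *
goto(.484,-.279,.022,-.113)
d=r.get_image("wrist"); crop(d,"w21",0,0,640,480,1)
d=r.get_image("scene"); crop(d,"s21",180,150,200,150,4)
E
```

```text
t 24.00 pos [ 0.4806 -0.2776  0.2365] jaw -0.115 shift [-0.0014 -0.0038  0.2145] spin -0.002 w 0.499 j7 0.22 F [-0.6 -0.1 -0.9]
```

View pics/w21.png

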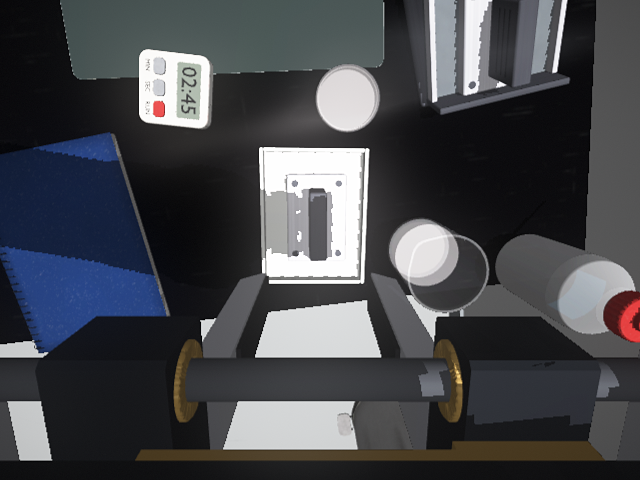

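View pics/s21.png

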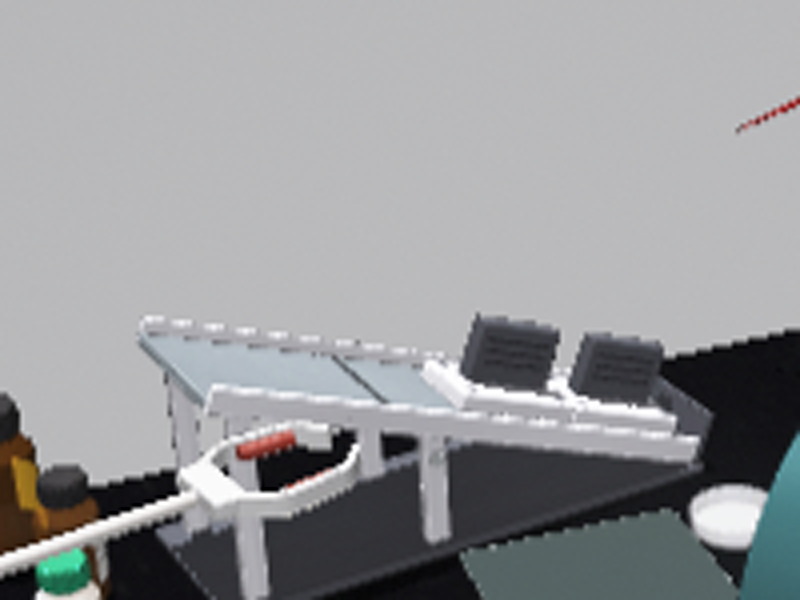

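```bash
python3 - <<'E'
from h import *
print(r.hand_in())
E
```

```text
the job is handed in; nothing more can be done
None
```

I tested all three sleds above the line and handed the job in at about 24 s of the 64 s allowed; the hand-in gives no verdict.

- **Slid down:** The sleds that started on the right and in the middle slid off as soon as I let go. In the last scene image they lie one behind the other against the end stop, both below the line. I did not touch either again.
- **Stuck:** The left sled stayed where I set it. I gripped it again, carried it to the white tray and set it down. The last wrist image shows it flat and roughly centred, within a few mm.
- **Arm and surroundings:** The gripper is raised about 0.21 m above the tray, touching nothing. The other things on the bench look unmoved in the images, but I did not measure their positions before and after.
- **Disagreement in the task text:** The heights given for test_spot and line lie about 27 mm below the ramp's own height formula. My fit of the ramp from the images agreed with the formula, so I used that.
- **Not checked:** The two sleds on the ramp and the final tilt in the tray were judged by eye from the pictures, not measured.

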